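# Put away the imaged culture dishes, the fluorescent ones in the dark

## Robot

A 6-joint arm with a two-finger parallel gripper is mounted at the origin on the work surface. World frame = base frame: x ahead of the robot, y to its left, z up, the work surface at z = 0. Lengths are in m, angles in degrees, forces in N, time in s.
With the tool pointing down it reaches from about 0.4 to 0.825 m from the base axis. Payload 7 kg.
Tool frame: the origin (TCP) lies at the very end of the fingers, on their centre line; the grasp point (between the pads) lies 19 mm behind it; z points along the fingers, y is the line along which they close (so a half turn about z gives the same grasp; the last joint's range is limited). The gripper opens to 88 mm and grips with 3 to 60 N. Pads are 19 mm wide; open, the fingers measure 130 mm over their backs; the gripper's body (78 mm by 193 mm) begins 47 mm behind the grasp point.
Start: joints at [-60.671, 20.546, 0.682, 0, -70.136, -16.507], TCP at [0.15, -0.658, 0.227] pointing down, gripper open.
Joint ranges: [-176.03, 176.03], [-82.01, 121.73], [-58.28, 71.71], [-173.87, 95.51], [-174.79, -0.11], [-173.66, 173.66]. Speed limits (degrees/s): [136.94, 136.94, 172.46, 180, 180, 180].

## Interface

Orientations are given as [roll, pitch, yaw] about the fixed x, y, z axes, in that order (R = Rz(yaw) Ry(pitch) Rx(roll)).
In Python, from plant import ctrl, cams, workorder gives the robot as it stands.
- The arm moves only by the tool play_rows, never from a script. Its argument "motion" is a list of rows, each an object of numbers: "x", "y", "z": the shift along the tool's x, y, z normalised to -1 to 1, where 1 is 0.025 m; "rx", "ry", "rz": the turn, a rotation vector about the tool's x, y, z normalised to -1 to 1, where 1 is 4 degrees. A call has 1 to 20 rows; each row shifts and turns the commanded pose from where the row before left it, along the tool's axes as they then stand; what a row does not reach is not made up. A row lasts 1/8 s, in which the tool goes at most 62.5 mm and 10.7 degrees, less where a joint would pass 70% of its speed; a pose out of reach is approached as far as the arm can. A call with a number of a shift or a turn outside -1 to 1 is refused whole. A call with a gripper value outside its range is refused whole. "fingers" is the opening, from -1 (shut) to 1 (fully open), set as the call begins (left out, the last holds). The fingers move at their own pace and stop on an object; the grip force is fixed at half the most. Time passes only in rows, so rows that do not move let the fingers close. It gives the time, the measured TCP pose, the force, the opening and the grip force at its end, in the units of the state.
- ctrl.get_obs(): the state, without advancing time (a new reading comes with each control period).
- cams.snapshot(name): name is "scene" or "top" or "wrist"; returns the picture (420x560x3 uint8, blue, green, red); there is no depth.
- cams.get_calibration(name): a dict with "vertical_fov" (degrees; the focal length in pixels is half the picture's height over the tangent of half this angle, whatever the lens; pixels are square), "cx", "cy" (the principal point, pixels), "k1" (the pictures are not rectified: a ray, as slopes to the right and down, at radius r is drawn at 1 + k1 r^2 times it, then the intrinsics apply), "position" and "rotation" of the camera in the world. Camera axes: x right, y up, looking along -z (the intrinsics and any distortion apply to the point x, -y, -z); pixel columns grow to the right and rows downward; lengths in m; the calibration is good to about 2 mm. A picture is of the moment at which its call begins: read the wrist's pose just before it. get_calibration takes no time and is no camera call; for the wrist camera it gives the pose at the moment of the call.
- workorder.close_job(): hands the job in; it is judged then, once.
The state is a dict: "clock": time; "joint_pos": joint angles; "qvel": joint speeds; "tau": joint torques, N m; "tool_pos": TCP position; "orientation": TCP orientation; "force": force on the tool from outside, world axes, zero at the start; "moment": the same for the moment, N m; "opening": finger opening in m; "gripper_force": force on a finger pad.
Only numpy, scipy, OpenCV 4.12 (cv2) and the standard library are available. Lean on these libraries where they do the work, as an engineer would, in place of code of your own. Each camera call takes 0.05 s, during which the arm holds its last target. There are 200 camera calls.

## Task

Put the imaged culture dishes away in two stacks: the red-lidded dish in the middle of the black carrier with the green-lidded one squarely on top of it, and the blue-lidded dish in the middle of the white carrier with the yellow-lidded one squarely on top of it. Cover the finished red and green stack with the black hood, standing flat and centred on the black carrier. Keep every dish level, set everything down gently without dropping it, and leave the bottle, the film roll and the white cap where they are.

Things in the scene. Friction and masses are not known exactly. Their poses are not given: they have to be found in the camera images.
- dish_red: closed round culture dish, one rigid piece 60 mm in diameter and 20 mm high, about 45 g, with a clear base (55 mm diameter, lowest 6.5 mm) and a red lid (60 mm diameter, flat top); loose, standing flat on the bench; origin at the centre of its underside, z up
- dish_green: closed round culture dish, one rigid piece 60 mm in diameter and 20 mm high, about 45 g, with a clear base (55 mm diameter, lowest 6.5 mm) and a green lid (60 mm diameter, flat top); loose, standing flat on the bench; origin at the centre of its underside, z up
- dish_blue: closed round culture dish, one rigid piece 60 mm in diameter and 20 mm high, about 45 g, with a clear base (55 mm diameter, lowest 6.5 mm) and a blue lid (60 mm diameter, flat top); loose, standing flat on the bench; origin at the centre of its underside, z up
- dish_yellow: closed round culture dish, one rigid piece 60 mm in diameter and 20 mm high, about 45 g, with a clear base (55 mm diameter, lowest 6.5 mm) and a yellow lid (60 mm diameter, flat top); loose, standing flat on the bench; origin at the centre of its underside, z up
- hood: black lightproof hood, an upside-down cup open below, about 180 g: outside diameter 90 mm, inside diameter 84 mm, outside height 50 mm, inside height 46 mm, with an upright aluminium knob in the middle of its roof, 24 mm in diameter, from 50 to 82 mm above its rim; loose, standing rim down on the bench; origin at the centre of its rim plane (its underside), z up. Nothing is under it at the start
- carrier_black: black round dish carrier, a flat plate 132 mm in diameter and 8 mm high, fixed to the bench, with a thin silver circle, 67 mm in diameter, marked in the middle of its top; origin at the centre of its underside, on the bench, z up: its top is at 8 mm
- carrier_white: white round dish carrier, a flat plate 132 mm in diameter and 8 mm high, fixed to the bench, with a thin black circle, 67 mm in diameter, marked in the middle of its top; origin at the centre of its underside, on the bench, z up: its top is at 8 mm
- bottle: bystander: glass bottle with a blue screw cap, 80 mm in diameter, 170 mm high, loose; origin at the centre of its underside
- film_roll: bystander: roll of white sealing film on a cardboard core, standing on end, 100 mm in diameter, 50 mm high, loose; origin at the centre of its underside
- cap: bystander: loose white screw cap lying open side up on the bench, 52 mm in diameter, 26 mm high; origin at the centre of its underside
Not all that is in view belongs to the job. There is more than one size of the dish_blue; the one meant has the size given above.

How it is judged:
By the outcome, as a careful person would: the job done as asked, in the order asked, and still so for the second after the job is handed in, with the robot touching nothing.
It also fails if it takes over 141 s, if anything falls off the work surface, if the arm or the gripper's body presses on something with over 40 N, if the wrist force passes 120 N, or if a joint passes its speed limit or range.

## Working session

There is one attempt and no reset: what is moved stays moved. The work goes in short steps, Python scripts to look and compute and a tool call to move; the robot and the scene stay as the last step left them, time stands still between calls to the robot, and variables do not carry over. Pictures are saved under pics/ and viewed, at most 14 in all, crops included, and the job is handed in when it is done.

Besides the shell and the picture viewer there is one more tool, called in YAML: its name, and indented under it one key for each argument. play_rows: Moves the arm, as the interface text tells. Its arguments: {"type":"object","properties":{"motion":{"type":"array"},"fingers":{"type":"number"}},"required":["motion"]}

```bash
mkdir -p pics; ls; python3 - <<'E'
from plant import ctrl,cams
import cv2
for n in("scene","top"):
    cv2.imwrite(f"pics/{n}0.png",cams.snapshot(n)); print(n,cams.get_calibration(n))
print(ctrl.get_obs())
E
```

```text
pics
scene {'vertical_fov': 50.98025961678702, 'cx': 279.41659049551066, 'cy': 215.4139791968328, 'k1': -0.09482543102680469, 'position': array([1.11976186, 0.59240365, 0.66729252]), 'rotation': array([5.19551009e+01, 5.75208049e-02, 1.38801898e+02])}
top {'vertical_fov': 56.182771412759706, 'cx': 275.05180745342585, 'cy': 216.87939610633268, 'k1': -0.06667299995039283, 'position': array([ 0.52477394, -0.02091333,  1.12105715]), 'rotation': array([  4.04541701,   0.31295247, -89.47851821])}
{'clock': 0.1, 'joint_pos': array([-6.06688461e+01,  2.05881483e+01,  6.36779475e-01, -1.67065441e-02,
       -7.01349895e+01, -1.65076460e+01]), 'qvel': array([ 0.04861756, -0.12926331,  0.20956929, -0.03997128, -0.00845848,
        0.05087962]), 'tau': array([-1.32940400e-03, -5.84162557e+01,  2.93755192e+01,  7.01550677e+00,
        1.02334734e-02, -5.53348957e-05]), 'tool_pos': array([ 0.14968766, -0.65773229,  0.22569334]), 'orientation': array([ 1.79912738e+02, -9.48175902e-03, -1.67182174e+02]), 'force': array([-0.38503464, -0.1505256 , -0.32718275]), 'moment': array([ 0.01511196, -0.02690658,  0.01817027]), 'gripper_force': 0.0, 'opening': 0.0873508861550237}
```

View pics/scene0.png

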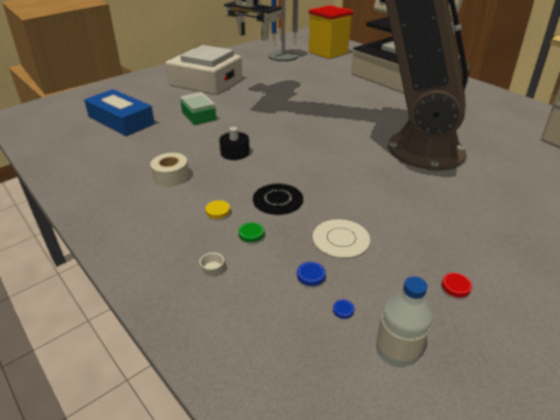

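View pics/top0.png

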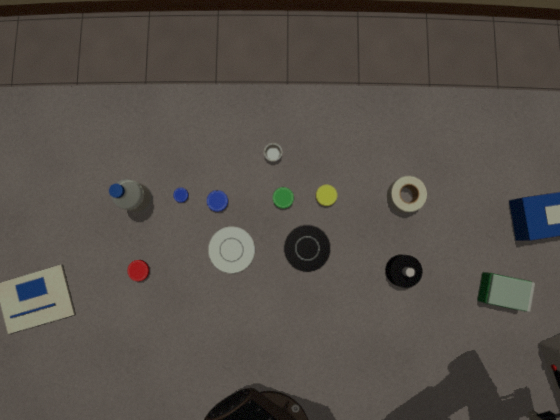

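The top view shows red at (138,271), blues at (181,195) and (218,201), green (283,198), yellow (327,195), hood (404,271), the white carrier (232,250) and the black carrier (307,248). The scene view shows the two blues at (311,273) and (343,309). I'll measure all of these from both views.

```bash
cat > h.py <<'E'
import numpy as np, cv2
from scipy.spatial.transform import Rotation as Ro
def cam(c):
    f=210/np.tan(np.radians(c["vertical_fov"]/2)); R=Ro.from_euler("xyz",c["rotation"],degrees=True).as_matrix()
    return f,R,np.array(c["position"])
def ray(c,uv):
    f,R,p=cam(c)
    K=np.array([[f,0,c["cx"]],[0,f,c["cy"]],[0,0,1]])
    s=cv2.undistortPoints(np.float64([[uv]]),K,np.array([c["k1"],0,0,0.]))[0,0]
    d=R@np.array([s[0],-s[1],-1]); return p,d/np.linalg.norm(d)
def proj(c,P):
    f,R,p=cam(c); q=(np.atleast_2d(P)-p)@R; x=q[:,0]/-q[:,2]; y=-q[:,1]/-q[:,2]; k=1+c["k1"]*(x*x+y*y)
    return np.c_[f*x*k+c["cx"],f*y*k+c["cy"]]
def atz(c,uv,z):
    p,d=ray(c,uv); return p+d*(z-p[2])/d[2]
def tri(*cu):
    A=0;b=0;L=[ray(c,u) for c,u in cu]
    for p,d in L:
        M=np.eye(3)-np.outer(d,d);A=A+M;b=b+M@p
    X=np.linalg.solve(A,b); return X,max(np.linalg.norm(np.cross(X-p,d)) for p,d in L)
HUE={"red":[(0,8),(172,180)],"green":[(50,75)],"blue":[(112,128)],"yellow":[(22,34)]}
def blobs(im,col,smin=150,amin=60):
    h=cv2.cvtColor(im,cv2.COLOR_BGR2HSV); m=np.zeros(im.shape[:2],np.uint8)
    for a,b in HUE[col]: m|=cv2.inRange(h,(a,smin,70),(b,255,255))
    n,l,s,ce=cv2.connectedComponentsWithStats(m)
    return [(ce[i].round(1),s[i].tolist()) for i in range(1,n) if s[i][4]>=amin]
E
python3 - <<'E'
from h import *
from plant import cams
t=cams.get_calibration("top");s=cams.get_calibration("scene")
it=cv2.imread("pics/top0.png");i2=cv2.imread("pics/scene0.png")
for c in HUE:
    for n,i in(("t",it),("s",i2)): print(c,n,[(a.tolist(),b) for a,b in blobs(i,c)])
for n,a,b in (("W",(231.5,250),(341.5,238)),("B",(307,248),(278,198)),("knob",(409.5,272),(234,131))):
    print(n,tri((t,a),(s,b)))
def up(i,x,y,w,h,k): return cv2.resize(i[y:y+h,x:x+w],None,fx=k,fy=k,interpolation=cv2.INTER_CUBIC)
cv2.imwrite("pics/c1.png",np.vstack([up(it,100,170,200,70,4),up(i2,240,220,200,75,4)]))
E
```

```text
red t [([137.9, 270.1], [128, 260, 21, 21, 353])]
red s [([330.8, 11.2], [309, 5, 45, 14, 409]), ([456.3, 284.5], [442, 273, 30, 24, 569])]
green t []
green s [([193.1, 112.2], [182, 103, 32, 20, 129]), ([250.5, 231.7], [239, 223, 24, 19, 357])]
blue t [([180.5, 194.9], [174, 189, 14, 13, 139]), ([216.8, 200.5], [208, 192, 19, 19, 260])]
blue s [([310.5, 274.6], [298, 263, 27, 22, 288]), ([343.5, 309.4], [334, 300, 20, 18, 165])]
yellow t [([325.7, 195.2], [316, 186, 20, 20, 265])]
yellow s [([329.0, 36.0], [309, 15, 42, 43, 1458]), ([217.4, 208.9], [206, 200, 24, 19, 347])]
W (array([0.50810143, 0.10924456, 0.00121732]), np.float64(0.0005557158193698149))
B (array([ 0.51572312, -0.10508523,  0.0023571 ]), np.float64(0.0005881418226764376))
knob (array([ 0.45347878, -0.37415157,  0.06966609]), np.float64(0.0014206060788075033))
```

View pics/c1.png

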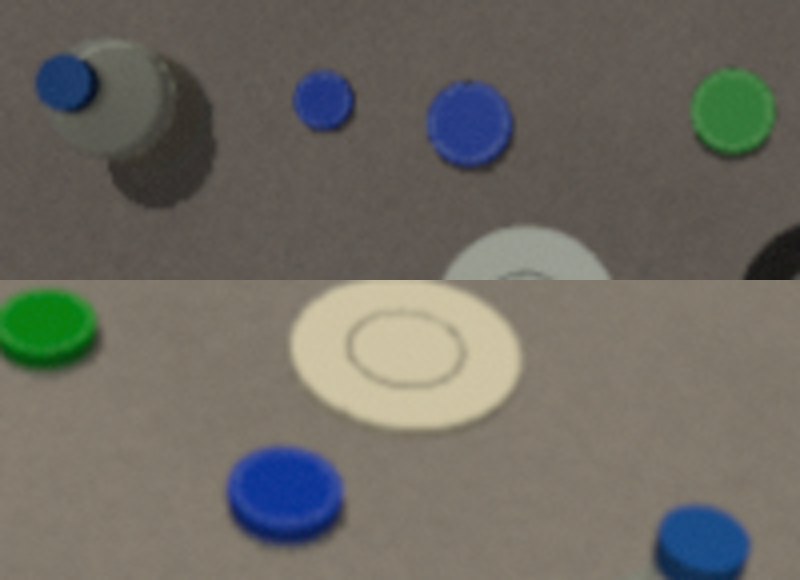

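The blue at (217.5,201) is about 21 px wide, matching the green's 20.5 px (60 mm). The one at (181,195) is only about 15 px, so it's the decoy. Next I'll get rough positions and see how the wrist camera is mounted.

```bash
python3 - <<'E'
from h import *
from plant import cams,ctrl
t=cams.get_calibration("top");s=cams.get_calibration("scene")
for n,a,b in (("red",(138,270.5),(456.5,283)),("green",(283,198),(251,231)),("blue",(217.5,201),(311.5,272)),("yellow",(326.5,195),(217.5,208)),("bottlecap",(117,191),(415,286)),("cap",(273,153),(212,262)),("film",(408.5,194),(170,162))):
    X,e=tri((t,a),(s,b)); print(n,X.round(4),round(e,4),atz(t,a,.02).round(4))
o=ctrl.get_obs(); w=cams.get_calibration("wrist"); print(w)
R=Ro.from_euler("xyz",o["orientation"],degrees=True)
print("cam in tool",R.inv().apply(w["position"]-o["tool_pos"]),"view dir tool",(R.inv()*Ro.from_euler("xyz",w["rotation"],degrees=True)).as_matrix().round(3))
E
```

```text
red [0.4478 0.3713 0.0155] 0.0001 [0.4482 0.3696 0.02  ]
green [ 0.6571 -0.0363  0.013 ] 0.0002 [ 0.6561 -0.0361  0.02  ]
blue [0.6462 0.1501 0.0139] 0.0008 [0.6461 0.1485 0.02  ]
yellow [ 0.6661 -0.1591  0.0144] 0.0004 [ 0.6657 -0.1586  0.02  ]
bottlecap [0.6535 0.3795 0.1615] 0.0005 [0.6728 0.4381 0.02  ]
cap [ 0.7855 -0.0068  0.0171] 0.0002 [ 0.7846 -0.0067  0.02  ]
film [ 0.6665 -0.3825  0.0458] 0.0011 [ 0.6709 -0.3919  0.02  ]
{'vertical_fov': 68.82416324739027, 'cx': 279.99100077708795, 'cy': 210.13352657276826, 'k1': -0.06014560895519058, 'position': array([ 0.07829928, -0.67362323,  0.38280368]), 'rotation': array([-1.57263425e+01, -5.16824264e-02,  1.02822134e+02])}
cam in tool [ 0.07316084  0.00058197 -0.15709753] view dir tool [[ 0.     0.963  0.271]
 [ 1.    -0.     0.001]
 [ 0.001  0.271 -0.963]]
```

play_rows:
  motion:
    - {"rz": 0.8}
    - {"rz": 0.8}
    - {"rz": 0.8}
    - {"rz": 0.8}
    - {"x": -0.92, "y": 1}
    - {"x": -0.92, "y": 1}
    - {"x": -0.92, "y": 1}
    - {"x": -0.92, "y": 1}
    - {"x": -0.92, "y": 1}
    - {"x": -0.92, "y": 1}
    - {"x": -0.92, "y": 1}
    - {"x": -0.92, "y": 1}
    - {"x": -0.92, "y": 1}
    - {"x": -0.92, "y": 1}
    - {"x": -0.92, "y": 1}
    - {"x": -0.92, "y": 1}
    - {"x": -0.92, "y": 1}
    - {}
    - {}
  fingers: 1

```text
$.motion[0]: bad value
```

```bash
cat >> h.py <<'E'
import pickle
def shot(n):
    from plant import cams,ctrl
    o=ctrl.get_obs(); c=cams.get_calibration("wrist"); i=cams.snapshot("wrist")
    cv2.imwrite(f"pics/{n}.png",i); pickle.dump((c,o),open(f"pics/{n}.pkl","wb")); print(n,o["clock"],o["tool_pos"].round(4),o["orientation"].round(2)); return c,i,o
def load(n): return (*pickle.load(open(f"pics/{n}.pkl","rb")),cv2.imread(f"pics/{n}.png"))
E
python3 -c "
from h import *
shot('w1')"
```

```text
w1 0.1 [ 0.1497 -0.6577  0.2257] [ 1.7991e+02 -1.0000e-02 -1.6718e+02]
```

View pics/w1.png

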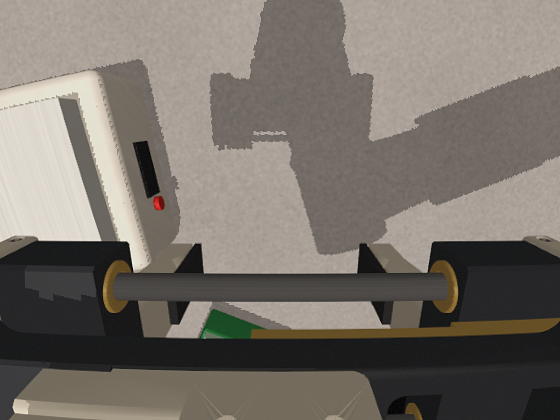

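The wrist image shows the gripper covering rows below about 240. Image-up is tool +x, so I need to look with the TCP about 70 mm beyond each target. The move call was refused because each row needs all six numbers.

play_rows:
  motion:
    - {"x": 0, "y": 0, "z": 0, "rx": 0, "ry": 0, "rz": 0.8}
    - {"x": 0, "y": 0, "z": 0, "rx": 0, "ry": 0, "rz": 0.8}
    - {"x": 0, "y": 0, "z": 0, "rx": 0, "ry": 0, "rz": 0.8}
    - {"x": 0, "y": 0, "z": 0, "rx": 0, "ry": 0, "rz": 0.8}
    - {"x": -1, "y": 0.8, "z": 0, "rx": 0, "ry": 0, "rz": 0}
    - {"x": -1, "y": 0.8, "z": 0, "rx": 0, "ry": 0, "rz": 0}
    - {"x": -1, "y": 0.8, "z": 0, "rx": 0, "ry": 0, "rz": 0}
    - {"x": -1, "y": 0.8, "z": 0, "rx": 0, "ry": 0, "rz": 0}
    - {"x": -1, "y": 0.8, "z": 0, "rx": 0, "ry": 0, "rz": 0}
    - {"x": -1, "y": 0.8, "z": 0, "rx": 0, "ry": 0, "rz": 0}
    - {"x": -1, "y": 0.8, "z": 0, "rx": 0, "ry": 0, "rz": 0}
    - {"x": -1, "y": 0.8, "z": 0, "rx": 0, "ry": 0, "rz": 0}
    - {"x": -1, "y": 0.8, "z": 0, "rx": 0, "ry": 0, "rz": 0}
    - {"x": -1, "y": 0.8, "z": 0, "rx": 0, "ry": 0, "rz": 0}
    - {"x": -1, "y": 0.8, "z": 0, "rx": 0, "ry": 0, "rz": 0}
    - {"x": -1, "y": 0.8, "z": 0, "rx": 0, "ry": 0, "rz": 0}
    - {"x": -1, "y": 0.8, "z": 0, "rx": 0, "ry": 0, "rz": 0}
    - {"x": -1, "y": 0.8, "z": 0, "rx": 0, "ry": 0, "rz": 0}
    - {"x": -1, "y": 0.8, "z": 0, "rx": 0, "ry": 0, "rz": 0}
    - {"x": 0, "y": 0, "z": 0, "rx": 0, "ry": 0, "rz": 0}
  fingers: 1

```text
clock: 2.65
tool_pos: [0.526, -0.3566, 0.2259]
orientation: [180.0, -0.0, -179.9]
force: [-1.0, -0.0, 0.8]
opening: 0.0876
gripper_force: 0.0
```

```bash
python3 -c "
from h import *
c,i,o=shot('w2')
print(proj(c,[[.453,-.374,.082],[.453,-.374,.05]]))"
```

```text
w2 2.65 [ 0.526  -0.3566  0.2259] [ 1.7998e+02 -4.0000e-02 -1.7985e+02]
[[261.43660082 124.55422493]
 [263.22387139 124.53152585]]
```

play_rows:
  motion:
    - {"x": -0.45, "y": 1, "z": 0, "rx": 0, "ry": 0, "rz": 0}
    - {"x": -0.45, "y": 1, "z": 0, "rx": 0, "ry": 0, "rz": 0}
    - {"x": -0.45, "y": 1, "z": 0, "rx": 0, "ry": 0, "rz": 0}
    - {"x": -0.45, "y": 1, "z": 0, "rx": 0, "ry": 0, "rz": 0}
    - {"x": -0.45, "y": 1, "z": 0, "rx": 0, "ry": 0, "rz": 0}
    - {"x": -0.45, "y": 1, "z": 0, "rx": 0, "ry": 0, "rz": 0}
    - {"x": -0.45, "y": 1, "z": 0, "rx": 0, "ry": 0, "rz": 0}
    - {"x": -0.45, "y": 1, "z": 0, "rx": 0, "ry": 0, "rz": 0}
    - {"x": -0.45, "y": 1, "z": 0, "rx": 0, "ry": 0, "rz": 0}
    - {"x": -0.45, "y": 1, "z": 0, "rx": 0, "ry": 0, "rz": 0}
    - {"x": -0.45, "y": 1, "z": 0, "rx": 0, "ry": 0, "rz": 0}
    - {"x": -0.45, "y": 1, "z": 0, "rx": 0, "ry": 0, "rz": 0}
    - {"x": 0, "y": 0, "z": 0, "rx": 0, "ry": 0, "rz": 0}
    - {"x": 0, "y": 0, "z": 0, "rx": 0, "ry": 0, "rz": 0}

```text
clock: 4.45
tool_pos: [0.6595, -0.0578, 0.2264]
orientation: [-180.0, -0.0, -180.0]
force: [-0.2, -0.7, -0.3]
opening: 0.0878
gripper_force: 0.0
```

```bash
python3 -c "
from h import *
shot('w3')"
```

```text
w3 4.45 [ 0.6595 -0.0578  0.2264] [-1.7999e+02 -3.0000e-02 -1.7996e+02]
```

play_rows:
  motion:
    - {"x": 0, "y": 1, "z": 0, "rx": 0, "ry": 0, "rz": 0}
    - {"x": 0, "y": 1, "z": 0, "rx": 0, "ry": 0, "rz": 0}
    - {"x": 0, "y": 1, "z": 0, "rx": 0, "ry": 0, "rz": 0}
    - {"x": 0, "y": 1, "z": 0, "rx": 0, "ry": 0, "rz": 0}
    - {"x": 0, "y": 1, "z": 0, "rx": 0, "ry": 0, "rz": 0}
    - {"x": 0, "y": 0, "z": 0, "rx": 0, "ry": 0, "rz": 0}
    - {"x": 0, "y": 0, "z": 0, "rx": 0, "ry": 0, "rz": 0}

```text
clock: 5.38
tool_pos: [0.6594, 0.0673, 0.2265]
orientation: [-180.0, -0.0, -180.0]
force: [0.3, 0.6, -0.4]
opening: 0.0877
gripper_force: 0.0
```

```bash
python3 -c "
from h import *
shot('w4')"
```

```text
w4 5.375 [0.6594 0.0673 0.2265] [-1.7999e+02 -1.0000e-02 -1.7995e+02]
```

play_rows:
  motion:
    - {"x": 0.5, "y": 1, "z": 0, "rx": 0, "ry": 0, "rz": 0}
    - {"x": 0.5, "y": 1, "z": 0, "rx": 0, "ry": 0, "rz": 0}
    - {"x": 0.5, "y": 1, "z": 0, "rx": 0, "ry": 0, "rz": 0}
    - {"x": 0.5, "y": 1, "z": 0, "rx": 0, "ry": 0, "rz": 0}
    - {"x": 0.5, "y": 1, "z": 0, "rx": 0, "ry": 0, "rz": 0}
    - {"x": 0.5, "y": 1, "z": 0, "rx": 0, "ry": 0, "rz": 0}
    - {"x": 0.5, "y": 1, "z": 0, "rx": 0, "ry": 0, "rz": 0}
    - {"x": 0.5, "y": 1, "z": 0, "rx": 0, "ry": 0, "rz": 0}
    - {"x": 0.5, "y": 1, "z": 0, "rx": 0, "ry": 0, "rz": 0}
    - {"x": 0.5, "y": 1, "z": 0, "rx": 0, "ry": 0, "rz": 0}
    - {"x": 0.5, "y": 1, "z": 0, "rx": 0, "ry": 0, "rz": 0}
    - {"x": 0, "y": 0, "z": 0, "rx": 0, "ry": 0, "rz": 0}
    - {"x": 0, "y": 0, "z": 0, "rx": 0, "ry": 0, "rz": 0}

```text
clock: 7.05
tool_pos: [0.5221, 0.3414, 0.2266]
orientation: [-180.0, -0.0, -180.0]
force: [0.5, -0.2, 0.6]
opening: 0.0877
gripper_force: 0.0
```

```bash
python3 -c "
from h import *
shot('w5')
a=[cv2.resize(load(n)[2][:260],(400,186)) for n in('w2','w3','w4','w5')]
cv2.imwrite('pics/m.png',np.vstack([np.hstack(a[:2]),np.hstack(a[2:])]))"
```

```text
w5 7.05 [0.5221 0.3414 0.2266] [-179.99   -0.   -179.99]
```

View pics/m.png

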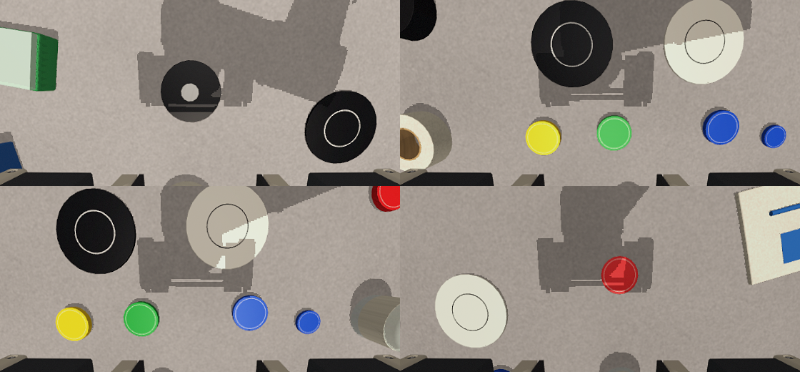

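Panels w2–w5 show the hood knob at about (266,130) in w2, the black ring (240,62) and white ring (428,58) in w3, yellow (200,192), green (300,184), blue (449,177), and red at (308,124) in w5. I'll refine these by fitting model circles over all the views.

```bash
cat >> h.py <<'E'
from scipy.optimize import least_squares
from scipy.ndimage import map_coordinates
def circ(P,r,th): return np.c_[P[0]+r*np.cos(th),P[1]+r*np.sin(th),np.full(len(th),P[2])]
def edges(c,im,P,r,mode,w=5):
    """edge/line pixels found along the normals of the projected circle, with their angles"""
    th=np.radians(np.arange(0,360,6)); a=proj(c,circ(P,r,th)); b=proj(c,circ(P,r*1.02,th)); n=b-a; n/=np.linalg.norm(n,axis=1)[:,None]
    g=cv2.cvtColor(im,cv2.COLOR_BGR2HSV)[:,:,1].astype(float) if mode=="sat" else cv2.cvtColor(im,cv2.COLOR_BGR2GRAY).astype(float)
    s=np.arange(-w,w+.1,.25); out=[]
    for k in range(len(th)):
        q=a[k]+s[:,None]*n[k]
        if q.min()<2 or q[:,0].max()>557 or q[:,1].max()>235: continue
        p=map_coordinates(cv2.GaussianBlur(g,(0,0),.7),[q[:,1],q[:,0]],order=1)
        v=np.abs(np.gradient(p)) if mode!="line" else np.abs(p-np.median(p))
        j=v.argmax()
        if 0<j<len(s)-1 and v[j]>3*np.median(v)+1e-6: out.append((th[k],*q[j],*n[k]))
    return np.array(out)
def fit(views,P0,r,mode,fz=None,w=6):
    P=np.array(P0,float)
    for it in range(4):
        E=[(c,edges(c,i,P,r,mode,w if it<2 else 4)) for c,i in views]; E=[(c,e) for c,e in E if len(e)>15]
        def res(x):
            Q=np.array([x[0],x[1],x[2] if fz is None else fz])
            return np.concatenate([((proj(c,circ(Q,r,e[:,0]))-e[:,1:3])*e[:,3:5]).sum(1) for c,e in E])
        s=least_squares(res,P,loss="soft_l1",f_scale=.5)
        P=s.x.copy()
        if fz is not None:P[2]=fz
    return P,np.median(np.abs(res(P))),[len(e) for _,e in E]
E
cat > run.py <<'E'
from h import *
V={n:(load(n)[0],load(n)[2]) for n in("w2","w3","w4","w5")}
O={"red":((.448,.37,.02),.03,"sat",["w5"]),"green":((.656,-.036,.02),.03,"sat",["w3","w4"]),"blue":((.646,.149,.02),.03,"sat",["w3","w4"]),
"yellow":((.666,-.159,.02),.03,"sat",["w3","w4"]),"black":((.516,-.105,.008),.0335,"line",["w2","w3","w4"]),"white":((.508,.109,.008),.0335,"line",["w3","w4","w5"]),
"knob":((.453,-.374,.082),.012,"edge",["w2"])}
for k,(P,r,m,vs) in O.items():
    for fz in (None,P[2]):
        Q,e,n=fit([V[v] for v in vs],P,r,m,fz); print(k,Q.round(4),round(e,2),n)
    if len(vs)>1: print("   single",[fit([V[v]],P,r,m,P[2])[0][:2].round(4).tolist() for v in vs])
E
python3 run.py
```

```text
red [0.4493 0.3731 0.0147] 0.01 [58]
red [0.4493 0.3727 0.02  ] 0.49 [60]
green [ 0.659  -0.0337  0.0136] 0.27 [40, 39]
green [ 0.6581 -0.0333  0.02  ] 0.47 [52, 54]
   single [[0.6582, -0.0342], [0.6578, -0.0321]]
blue [0.6483 0.1517 0.0143] 0.46 [43, 39]
blue [0.6478 0.1504 0.02  ] 0.49 [52, 44]
   single [[0.6472, 0.1474], [0.6477, 0.1511]]
yellow [ 0.6664 -0.1546  0.0198] 0.5 [55, 50]
yellow [ 0.6664 -0.1545  0.02  ] 0.54 [55, 51]
   single [[0.6662, -0.1548], [0.6661, -0.1524]]
black [ 0.5173 -0.1034  0.0062] 0.74 [60, 60, 60]
black [ 0.5175 -0.1033  0.008 ] 0.75 [60, 60, 60]
   single [[0.5173, -0.1037], [0.5177, -0.1033], [0.5176, -0.1031]]
white [0.5108 0.1108 0.0062] 0.75 [58, 58, 60]
white [0.5111 0.1108 0.008 ] 0.76 [58, 58, 60]
   single [[0.5111, 0.1105], [0.5112, 0.1108], [0.511, 0.1111]]
knob [ 0.4571 -0.3706  0.0749] 0.02 [60]
knob [ 0.457  -0.3703  0.082 ] 0.27 [60]
```

The measurements agree: lid tops at 14–20 mm, rings at about 6 mm, knob at 75–82 mm, and all points are in reach. Next I'll pick up the red dish.

play_rows:
  motion:
    - {"x": 0.97, "y": 0.42, "z": 0.8, "rx": 0, "ry": 0, "rz": 0}
    - {"x": 0.97, "y": 0.42, "z": 0.8, "rx": 0, "ry": 0, "rz": 0}
    - {"x": 0.97, "y": 0.42, "z": 0.8, "rx": 0, "ry": 0, "rz": 0}
    - {"x": 0, "y": 0, "z": 1, "rx": 0, "ry": 0, "rz": 0}
    - {"x": 0, "y": 0, "z": 1, "rx": 0, "ry": 0, "rz": 0}
    - {"x": 0, "y": 0, "z": 1, "rx": 0, "ry": 0, "rz": 0}
    - {"x": 0, "y": 0, "z": 1, "rx": 0, "ry": 0, "rz": 0}
    - {"x": 0, "y": 0, "z": 1, "rx": 0, "ry": 0, "rz": 0}
    - {"x": 0, "y": 0, "z": 0.6, "rx": 0, "ry": 0, "rz": 0}
    - {"x": 0, "y": 0, "z": 0.4, "rx": 0, "ry": 0, "rz": 0}
    - {"x": 0, "y": 0, "z": 0.3, "rx": 0, "ry": 0, "rz": 0}
    - {"x": 0, "y": 0, "z": 0.2, "rx": 0, "ry": 0, "rz": 0}
    - {"x": 0, "y": 0, "z": 0, "rx": 0, "ry": 0, "rz": 0}
    - {"x": 0, "y": 0, "z": 0, "rx": 0, "ry": 0, "rz": 0}

```text
clock: 8.85
tool_pos: [0.4493, 0.3737, 0.0045]
orientation: [180.0, 0.0, -180.0]
force: [0.2, 0.2, -0.2]
opening: 0.0879
gripper_force: 0.0
```

play_rows:
  motion:
    - {"x": 0, "y": 0, "z": 0, "rx": 0, "ry": 0, "rz": 0}
    - {"x": 0, "y": 0, "z": 0, "rx": 0, "ry": 0, "rz": 0}
    - {"x": 0, "y": 0, "z": 0, "rx": 0, "ry": 0, "rz": 0}
    - {"x": 0, "y": 0, "z": 0, "rx": 0, "ry": 0, "rz": 0}
    - {"x": 0, "y": 0, "z": 0, "rx": 0, "ry": 0, "rz": 0}
    - {"x": 0, "y": 0, "z": 0, "rx": 0, "ry": 0, "rz": 0}
    - {"x": 0, "y": 0, "z": 0, "rx": 0, "ry": 0, "rz": 0}
    - {"x": 0, "y": 0, "z": 0, "rx": 0, "ry": 0, "rz": 0}
  fingers: -1

```text
clock: 9.85
tool_pos: [0.4492, 0.3735, 0.0042]
orientation: [180.0, 0.0, -180.0]
force: [-1.1, -0.7, 2.3]
opening: 0.0594
gripper_force: 30.0
```

play_rows:
  motion:
    - {"x": 0, "y": 0, "z": -0.3, "rx": 0, "ry": 0, "rz": 0}
    - {"x": 0, "y": 0, "z": -0.7, "rx": 0, "ry": 0, "rz": 0}
    - {"x": 0, "y": 0, "z": -1, "rx": 0, "ry": 0, "rz": 0}
    - {"x": 0, "y": 0, "z": -1, "rx": 0, "ry": 0, "rz": 0}
    - {"x": 0, "y": -0.5, "z": 0, "rx": 0, "ry": 0, "rz": 0}
    - {"x": -0.2, "y": -1, "z": 0, "rx": 0, "ry": 0, "rz": 0}
    - {"x": -0.2, "y": -1, "z": 0, "rx": 0, "ry": 0, "rz": 0}
    - {"x": -0.2, "y": -1, "z": 0, "rx": 0, "ry": 0, "rz": 0}
    - {"x": -0.2, "y": -1, "z": 0, "rx": 0, "ry": 0, "rz": 0}
    - {"x": -0.2, "y": -1, "z": 0, "rx": 0, "ry": 0, "rz": 0}
    - {"x": -0.2, "y": -1, "z": 0, "rx": 0, "ry": 0, "rz": 0}
    - {"x": -0.2, "y": -1, "z": 0, "rx": 0, "ry": 0, "rz": 0}
    - {"x": -0.2, "y": -1, "z": 0, "rx": 0, "ry": 0, "rz": 0}
    - {"x": -0.2, "y": -1, "z": 0, "rx": 0, "ry": 0, "rz": 0}
    - {"x": -0.2, "y": -1, "z": 0, "rx": 0, "ry": 0, "rz": 0}
    - {"x": -0.2, "y": -1, "z": 0, "rx": 0, "ry": 0, "rz": 0}
    - {"x": -0.2, "y": -1, "z": 0, "rx": 0, "ry": 0, "rz": 0}
    - {"x": -0.2, "y": -1, "z": 0, "rx": 0, "ry": 0, "rz": 0}
    - {"x": -0.1, "y": -1, "z": 0, "rx": 0, "ry": 0, "rz": 0}

```text
clock: 12.22
tool_pos: [0.5164, 0.0088, 0.0788]
orientation: [-180.0, -0.0, 180.0]
force: [0.5, 0.5, 0.2]
opening: 0.059
gripper_force: 30.0
```

play_rows:
  motion:
    - {"x": 0, "y": -1, "z": 0, "rx": 0, "ry": 0, "rz": 0}
    - {"x": 0, "y": -1, "z": 0, "rx": 0, "ry": 0, "rz": 0}
    - {"x": 0, "y": -1, "z": 0, "rx": 0, "ry": 0, "rz": 0}
    - {"x": 0, "y": -1, "z": 0, "rx": 0, "ry": 0, "rz": 0}
    - {"x": 0, "y": -0.6, "z": 0, "rx": 0, "ry": 0, "rz": 0}
    - {"x": 0, "y": 0, "z": 0.7, "rx": 0, "ry": 0, "rz": 0}
    - {"x": 0, "y": 0, "z": 0.7, "rx": 0, "ry": 0, "rz": 0}
    - {"x": 0, "y": 0, "z": 0.5, "rx": 0, "ry": 0, "rz": 0}
    - {"x": 0, "y": 0, "z": 0, "rx": 0, "ry": 0, "rz": 0}
    - {"x": 0, "y": 0, "z": 0, "rx": 0, "ry": 0, "rz": 0}

```text
clock: 13.48
tool_pos: [0.5172, -0.104, 0.032]
orientation: [-180.0, 0.0, -180.0]
force: [0.1, -0.8, 0.3]
opening: 0.0589
gripper_force: 30.0
```

```bash
python3 -c "
from plant import ctrl
o=ctrl.get_obs();print(o['tool_pos'],o['force'],o['moment'])"
```

```text
[ 0.51717094 -0.10401551  0.03196784] [ 0.07880353 -0.83368273  0.28779834] [-0.03451779 -0.02387394 -0.02857267]
```

play_rows:
  motion:
    - {"x": -0.01, "y": 0.02, "z": 0.4, "rx": 0, "ry": 0, "rz": 0}
    - {"x": 0, "y": 0, "z": 0.2, "rx": 0, "ry": 0, "rz": 0}
    - {"x": 0, "y": 0, "z": 0.1, "rx": 0, "ry": 0, "rz": 0}
    - {"x": 0, "y": 0, "z": 0.06, "rx": 0, "ry": 0, "rz": 0}
    - {"x": 0, "y": 0, "z": 0, "rx": 0, "ry": 0, "rz": 0}
    - {"x": 0, "y": 0, "z": 0, "rx": 0, "ry": 0, "rz": 0}

```text
clock: 14.22
tool_pos: [0.5172, -0.1035, 0.0127]
orientation: [180.0, 0.0, -180.0]
force: [0.3, 0.5, 0.0]
opening: 0.0594
gripper_force: 30.0
```

play_rows:
  motion:
    - {"x": 0, "y": 0, "z": 0.02, "rx": 0, "ry": 0, "rz": 0}
    - {"x": 0, "y": 0, "z": 0, "rx": 0, "ry": 0, "rz": 0}
    - {"x": 0, "y": 0, "z": 0, "rx": 0, "ry": 0, "rz": 0}

```text
clock: 14.6
tool_pos: [0.5172, -0.1035, 0.0122]
orientation: [180.0, 0.0, -180.0]
force: [1.1, -0.6, 1.1]
opening: 0.0594
gripper_force: 30.0
```

play_rows:
  motion:
    - {"x": 0, "y": 0, "z": 0.02, "rx": 0, "ry": 0, "rz": 0}
    - {"x": 0, "y": 0, "z": 0, "rx": 0, "ry": 0, "rz": 0}
    - {"x": 0, "y": 0, "z": 0, "rx": 0, "ry": 0, "rz": 0}

```text
clock: 14.98
tool_pos: [0.5172, -0.1035, 0.0121]
orientation: [-180.0, 0.0, -180.0]
force: [-1.6, 1.2, 5.9]
opening: 0.0592
gripper_force: 30.0
```

play_rows:
  motion:
    - {"x": 0, "y": 0, "z": 0, "rx": 0, "ry": 0, "rz": 0}
    - {"x": 0, "y": 0, "z": 0, "rx": 0, "ry": 0, "rz": 0}
    - {"x": 0, "y": 0, "z": 0, "rx": 0, "ry": 0, "rz": 0}
    - {"x": 0, "y": 0, "z": 0, "rx": 0, "ry": 0, "rz": 0}
    - {"x": 0, "y": 0, "z": -0.3, "rx": 0, "ry": 0, "rz": 0}
    - {"x": 0, "y": 0, "z": -0.7, "rx": 0, "ry": 0, "rz": 0}
    - {"x": 0, "y": 0, "z": -1, "rx": 0, "ry": 0, "rz": 0}
    - {"x": 0, "y": 0, "z": -1, "rx": 0, "ry": 0, "rz": 0}
    - {"x": -0.8, "y": 0.1, "z": -1, "rx": 0, "ry": 0, "rz": 0}
    - {"x": -0.8, "y": 0.2, "z": -1, "rx": 0, "ry": 0, "rz": 0}
    - {"x": -0.8, "y": 0.2, "z": -1, "rx": 0, "ry": 0, "rz": 0}
    - {"x": -0.6, "y": 0.1, "z": 0, "rx": 0, "ry": 0, "rz": 0}
    - {"x": 0, "y": 0, "z": 0, "rx": 0, "ry": 0, "rz": 0}
    - {"x": 0, "y": 0, "z": 0, "rx": 0, "ry": 0, "rz": 0}
  fingers: 1

```text
clock: 16.73
tool_pos: [0.591, -0.0886, 0.1606]
orientation: [-180.0, -0.1, -180.0]
force: [-0.5, -0.0, -0.4]
opening: 0.0878
gripper_force: 0.0
```

```bash
python3 -c "
from h import *
c,i,o=shot('w6')
for z in(.008,None): print('ring',fit([(c,i)],(.5175,-.1034,.008),.0335,'line',z))
for z in(.028,None): print('red',fit([(c,i)],(.5175,-.1034,.028),.03,'sat',z))
u=proj(c,[(.5175,-.1034,.02)])[0].astype(int)
cv2.imwrite('pics/c6.png',cv2.resize(i[max(u[1]-50,0):u[1]+50,u[0]-60:u[0]+60],None,fx=5,fy=5,interpolation=cv2.INTER_CUBIC))"
```

```text
w6 16.725 [ 0.591  -0.0886  0.1606] [-1.8000e+02 -1.1000e-01 -1.7999e+02]Traceback (most recent call last):
  File "<string>", line 4, in <module>
    for z in(.008,None): print('ring',fit([(c,i)],(.5175,-.1034,.008),.0335,'line',z))
                                      ~~~^^^^^^^^^^^^^^^^^^^^^^^^^^^^^^^^^^^^^^^^^^^^
  File "h.py", line 56, in fit
    s=least_squares(res,P,loss="soft_l1",f_scale=.5)
    return func(*args, **kwargs)
    vector_fun = VectorFunction(
        fun_wrapped,
    ...<6 lines>...
        workers=workers
    )
    self._update_fun()
    ~~~~~~~~~~~~~~~~^^
    self.f = self.fun_wrapped(xp_copy(self.x))
             ~~~~~~~~~~~~~~~~^^^^^^^^^^^^^^^^^
    return np.atleast_1d(self.fun(x))
                         ~~~~~~~~^^^
    return self.f(x, *self.args, **self.kwargs)
           ~~~~~~^^^^^^^^^^^^^^^^^^^^^^^^^^^^^^
  File "h.py", line 55, in res
    return np.concatenate([((proj(c,circ(Q,r,e[:,0]))-e[:,1:3])*e[:,3:5]).sum(1) for c,e in E])
           ~~~~~~~~~~~~~~^^^^^^^^^^^^^^^^^^^^^^^^^^^^^^^^^^^^^^^^^^^^^^^^^^^^^^^^^^^^^^^^^^^^^^
ValueError: need at least one array to concatenate
```

```bash
cat > chk.py <<'E'
from h import *
import sys
def chk(n,P,zt):
    c,_,i=load(n)
    for nm,r,m,z in(("plate",.066,"edge",.008),("ring",.0335,"line",.008),("dish",.03,"sat",zt),("dish",.03,"sat",None)):
        try: Q,e,k=fit([(c,i)],(P[0],P[1],z or zt),r,m,z,8); print(nm,Q.round(4),round(e,2),k)
        except Exception as x: print(nm,"fail")
    u=proj(c,[(*P,.02)])[0].astype(int)
    cv2.imwrite(f"pics/c{n}.png",cv2.resize(i[max(u[1]-75,0):u[1]+75,u[0]-90:u[0]+90],None,fx=4,fy=4,interpolation=cv2.INTER_CUBIC))
if __name__=="__main__": chk(sys.argv[1],eval(sys.argv[2]),float(sys.argv[3]))
E
python3 chk.py w6 "(.5175,-.1034)" .028
```

```text
plate [ 0.5177 -0.1031  0.008 ] 0.75 [57]
ring fail
dish [ 0.5173 -0.1027  0.028 ] 0.51 [59]
dish [ 0.5172 -0.103   0.0229] 0.24 [59]
```

View pics/cw6.png

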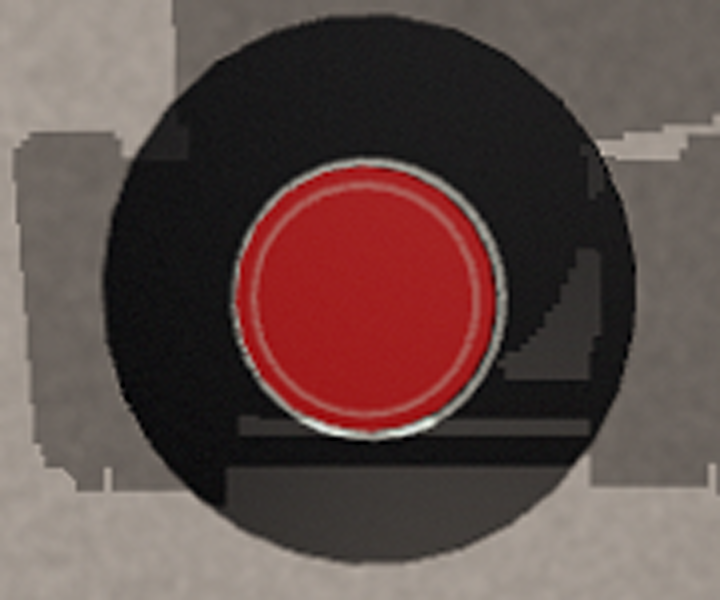

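The red dish sits inside the silver ring with an even rim, centred within 0.5 mm. Before picking the other three, I'll take one view from directly above their row.

play_rows:
  motion:
    - {"x": -0.8, "y": 0.4, "z": -0.2, "rx": 0, "ry": 0, "rz": 0}
    - {"x": -1, "y": 0.5, "z": -0.4, "rx": 0, "ry": 0, "rz": 0}
    - {"x": -1, "y": 0.5, "z": -0.4, "rx": 0, "ry": 0, "rz": 0}
    - {"x": -1, "y": 0.5, "z": -0.4, "rx": 0, "ry": 0, "rz": 0}
    - {"x": -1, "y": 0.5, "z": -0.2, "rx": 0, "ry": 0, "rz": 0}
    - {"x": -0.9, "y": 0.5, "z": 0, "rx": 0, "ry": 0, "rz": 0}
    - {"x": 0, "y": 0.4, "z": 0, "rx": 0, "ry": 0, "rz": 0}
    - {"x": 0, "y": 0, "z": 0, "rx": 0, "ry": 0, "rz": 0}
    - {"x": 0, "y": 0, "z": 0, "rx": 0, "ry": 0, "rz": 0}

```text
clock: 17.9
tool_pos: [0.7338, -0.0062, 0.2017]
orientation: [-180.0, -0.0, -180.0]
force: [0.3, -0.0, 0.4]
opening: 0.0875
gripper_force: 0.0
```

```bash
python3 -c "
from h import *
c,i,o=shot('w7')
for n,P in (('green',(.658,-.034)),('blue',(.648,.151)),('yellow',(.666,-.1545))):
  for z in(.02,None):
    try:
        Q,e,k=fit([(c,i)],(*P,.02),.03,'sat',z);print(n,Q.round(4),round(e,2),k)
    except Exception: print('fail')"
```

```text
w7 17.9 [ 0.7338 -0.0062  0.2017] [-1.8000e+02 -2.0000e-02 -1.7998e+02]
green [ 0.6591 -0.0339  0.02  ] 0.7 [56]
green [ 0.659  -0.0345  0.0122] 0.02 [55]
blue [0.649  0.1486 0.02  ] 0.55 [36]
blue [0.6486 0.1513 0.0121] 0.38 [36]
yellow [ 0.6673 -0.1531  0.02  ] 0.63 [51]
yellow [ 0.6672 -0.1507  0.0267] 0.71 [57]
```

play_rows:
  motion:
    - {"x": 1, "y": -0.4, "z": 0.8, "rx": 0, "ry": 0, "rz": 0}
    - {"x": 1, "y": -0.4, "z": 0.8, "rx": 0, "ry": 0, "rz": 0}
    - {"x": 0.99, "y": -0.32, "z": 0.8, "rx": 0, "ry": 0, "rz": 0}
    - {"x": 0, "y": 0, "z": 1, "rx": 0, "ry": 0, "rz": 0}
    - {"x": 0, "y": 0, "z": 1, "rx": 0, "ry": 0, "rz": 0}
    - {"x": 0, "y": 0, "z": 1, "rx": 0, "ry": 0, "rz": 0}
    - {"x": 0, "y": 0, "z": 1, "rx": 0, "ry": 0, "rz": 0}
    - {"x": 0, "y": 0, "z": 0.6, "rx": 0, "ry": 0, "rz": 0}
    - {"x": 0, "y": 0, "z": 0.4, "rx": 0, "ry": 0, "rz": 0}
    - {"x": 0, "y": 0, "z": 0.3, "rx": 0, "ry": 0, "rz": 0}
    - {"x": 0, "y": 0, "z": 0.2, "rx": 0, "ry": 0, "rz": 0}
    - {"x": 0, "y": 0, "z": 0, "rx": 0, "ry": 0, "rz": 0}
    - {"x": 0, "y": 0, "z": 0, "rx": 0, "ry": 0, "rz": 0}

```text
clock: 19.58
tool_pos: [0.6601, -0.0339, 0.0045]
orientation: [180.0, 0.0, -180.0]
force: [-0.4, -0.3, -0.8]
opening: 0.0878
gripper_force: 0.0
```

play_rows:
  motion:
    - {"x": 0, "y": 0, "z": 0, "rx": 0, "ry": 0, "rz": 0}
    - {"x": 0, "y": 0, "z": 0, "rx": 0, "ry": 0, "rz": 0}
    - {"x": 0, "y": 0, "z": 0, "rx": 0, "ry": 0, "rz": 0}
    - {"x": 0, "y": 0, "z": 0, "rx": 0, "ry": 0, "rz": 0}
    - {"x": 0, "y": 0, "z": 0, "rx": 0, "ry": 0, "rz": 0}
    - {"x": 0, "y": 0, "z": 0, "rx": 0, "ry": 0, "rz": 0}
    - {"x": 0, "y": 0, "z": 0, "rx": 0, "ry": 0, "rz": 0}
    - {"x": 0, "y": 0, "z": 0, "rx": 0, "ry": 0, "rz": 0}
  fingers: -1

```text
clock: 20.58
tool_pos: [0.6598, -0.0339, 0.0041]
orientation: [180.0, 0.0, -180.0]
force: [-0.7, 0.6, 1.8]
opening: 0.0594
gripper_force: 30.0
```

play_rows:
  motion:
    - {"x": 0, "y": 0, "z": -0.3, "rx": 0, "ry": 0, "rz": 0}
    - {"x": 0, "y": 0, "z": -0.7, "rx": 0, "ry": 0, "rz": 0}
    - {"x": 0, "y": 0, "z": -1, "rx": 0, "ry": 0, "rz": 0}
    - {"x": 0, "y": 0, "z": -1, "rx": 0, "ry": 0, "rz": 0}
    - {"x": 0.8, "y": -0.4, "z": 0, "rx": 0, "ry": 0, "rz": 0}
    - {"x": 1, "y": -0.5, "z": 0, "rx": 0, "ry": 0, "rz": 0}
    - {"x": 1, "y": -0.5, "z": 0, "rx": 0, "ry": 0, "rz": 0}
    - {"x": 1, "y": -0.5, "z": 0, "rx": 0, "ry": 0, "rz": 0}
    - {"x": 1, "y": -0.5, "z": 0, "rx": 0, "ry": 0, "rz": 0}
    - {"x": 0.87, "y": -0.38, "z": 0, "rx": 0, "ry": 0, "rz": 0}
    - {"x": 0, "y": 0, "z": 0, "rx": 0, "ry": 0, "rz": 0}
    - {"x": 0, "y": 0, "z": 0.7, "rx": 0, "ry": 0, "rz": 0}
    - {"x": 0, "y": 0, "z": 0.6, "rx": 0, "ry": 0, "rz": 0}
    - {"x": 0, "y": 0, "z": 0.3, "rx": 0, "ry": 0, "rz": 0}
    - {"x": 0, "y": 0, "z": 0.16, "rx": 0, "ry": 0, "rz": 0}
    - {"x": 0, "y": 0, "z": 0, "rx": 0, "ry": 0, "rz": 0}
    - {"x": 0, "y": 0, "z": 0, "rx": 0, "ry": 0, "rz": 0}

```text
clock: 22.7
tool_pos: [0.5184, -0.1035, 0.0354]
orientation: [-180.0, 0.0, -180.0]
force: [0.4, 0.4, 0.3]
opening: 0.0592
gripper_force: 30.0
```

play_rows:
  motion:
    - {"x": 0.02, "y": 0.01, "z": 0.06, "rx": 0, "ry": 0, "rz": 0}
    - {"x": 0, "y": 0, "z": 0.04, "rx": 0, "ry": 0, "rz": 0}
    - {"x": 0, "y": 0, "z": 0.02, "rx": 0, "ry": 0, "rz": 0}
    - {"x": 0, "y": 0, "z": 0, "rx": 0, "ry": 0, "rz": 0}
    - {"x": 0, "y": 0, "z": 0, "rx": 0, "ry": 0, "rz": 0}

```text
clock: 23.32
tool_pos: [0.5176, -0.1033, 0.0321]
orientation: [-180.0, 0.0, -180.0]
force: [0.6, 0.4, 1.4]
opening: 0.0594
gripper_force: 30.0
```

play_rows:
  motion:
    - {"x": 0, "y": 0, "z": 0.02, "rx": 0, "ry": 0, "rz": 0}
    - {"x": 0, "y": 0, "z": 0, "rx": 0, "ry": 0, "rz": 0}
    - {"x": 0, "y": 0, "z": 0, "rx": 0, "ry": 0, "rz": 0}

```text
clock: 23.7
tool_pos: [0.5176, -0.1033, 0.0321]
orientation: [-180.0, 0.0, -180.0]
force: [-3.1, 0.8, 5.9]
opening: 0.0595
gripper_force: 30.0
```

play_rows:
  motion:
    - {"x": 0, "y": 0, "z": 0, "rx": 0, "ry": 0, "rz": 0}
    - {"x": 0, "y": 0, "z": 0, "rx": 0, "ry": 0, "rz": 0}
    - {"x": 0, "y": 0, "z": 0, "rx": 0, "ry": 0, "rz": 0}
    - {"x": 0, "y": 0, "z": 0, "rx": 0, "ry": 0, "rz": 0}
    - {"x": 0, "y": 0, "z": -0.3, "rx": 0, "ry": 0, "rz": 0}
    - {"x": 0, "y": 0, "z": -0.7, "rx": 0, "ry": 0, "rz": 0}
    - {"x": 0, "y": 0, "z": -1, "rx": 0, "ry": 0, "rz": 0}
    - {"x": 0, "y": 0, "z": -1, "rx": 0, "ry": 0, "rz": 0}
    - {"x": -0.8, "y": 0, "z": -1, "rx": 0, "ry": 0, "rz": 0}
    - {"x": -0.8, "y": 0, "z": -1, "rx": 0, "ry": 0, "rz": 0}
    - {"x": -0.8, "y": 0, "z": -1, "rx": 0, "ry": 0, "rz": 0}
    - {"x": -0.6, "y": 0, "z": 0, "rx": 0, "ry": 0, "rz": 0}
    - {"x": 0, "y": 0, "z": 0, "rx": 0, "ry": 0, "rz": 0}
    - {"x": 0, "y": 0, "z": 0, "rx": 0, "ry": 0, "rz": 0}
  fingers: 1

```text
clock: 25.45
tool_pos: [0.5915, -0.1033, 0.1807]
orientation: [180.0, -0.1, -180.0]
force: [-0.4, -0.5, 0.2]
opening: 0.088
gripper_force: 0.0
```

```bash
python3 -c "
from h import *
shot('w8')"; python3 chk.py w8 "(.5175,-.1034)" .048
```

```text
w8 25.45 [ 0.5915 -0.1033  0.1807] [ 1.8000e+02 -1.1000e-01 -1.7999e+02]
plate [ 0.5176 -0.1033  0.008 ] 0.73 [57]
ring fail
dish [ 0.5168 -0.1028  0.048 ] 0.25 [42]
dish [ 0.5167 -0.1028  0.0462] 0.23 [38]
```

View pics/cw8.png

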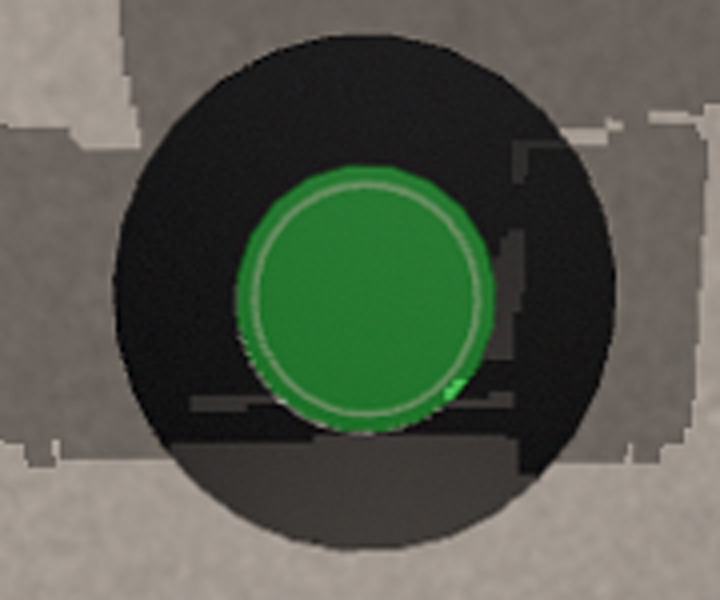

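The green dish covers the red one and stands centred within about 1 mm at 46–48 mm. Next is the blue dish.

play_rows:
  motion:
    - {"x": -0.2, "y": 1, "z": 0, "rx": 0, "ry": 0, "rz": 0}
    - {"x": -0.2, "y": 1, "z": 0, "rx": 0, "ry": 0, "rz": 0}
    - {"x": -0.2, "y": 1, "z": 0, "rx": 0, "ry": 0, "rz": 0}
    - {"x": -0.2, "y": 1, "z": 0, "rx": 0, "ry": 0, "rz": 0}
    - {"x": -0.2, "y": 1, "z": 0, "rx": 0, "ry": 0, "rz": 0}
    - {"x": -0.2, "y": 1, "z": 0, "rx": 0, "ry": 0, "rz": 0}
    - {"x": -0.2, "y": 1, "z": 0, "rx": 0, "ry": 0, "rz": 0}
    - {"x": -0.2, "y": 1, "z": 0, "rx": 0, "ry": 0, "rz": 0}
    - {"x": -0.3, "y": 1, "z": 0, "rx": 0, "ry": 0, "rz": 0}
    - {"x": -0.38, "y": 1, "z": 0, "rx": 0, "ry": 0, "rz": 0}
    - {"x": 0, "y": 0.13, "z": 1, "rx": 0, "ry": 0, "rz": 0}
    - {"x": 0, "y": 0, "z": 1, "rx": 0, "ry": 0, "rz": 0}
    - {"x": 0, "y": 0, "z": 1, "rx": 0, "ry": 0, "rz": 0}
    - {"x": 0, "y": 0, "z": 1, "rx": 0, "ry": 0, "rz": 0}
    - {"x": 0, "y": 0, "z": 1, "rx": 0, "ry": 0, "rz": 0}
    - {"x": 0, "y": 0, "z": 1, "rx": 0, "ry": 0, "rz": 0}
    - {"x": 0, "y": 0, "z": 0.5, "rx": 0, "ry": 0, "rz": 0}
    - {"x": 0, "y": 0, "z": 0.3, "rx": 0, "ry": 0, "rz": 0}
    - {"x": 0, "y": 0, "z": 0.2, "rx": 0, "ry": 0, "rz": 0}
    - {"x": 0, "y": 0, "z": 0.04, "rx": 0, "ry": 0, "rz": 0}

```text
clock: 28.0
tool_pos: [0.6497, 0.1502, 0.0059]
orientation: [180.0, 0.0, -180.0]
force: [0.6, 0.4, 0.9]
opening: 0.0874
gripper_force: 0.0
```

play_rows:
  motion:
    - {"x": 0, "y": 0, "z": 0, "rx": 0, "ry": 0, "rz": 0}
    - {"x": 0, "y": 0, "z": 0, "rx": 0, "ry": 0, "rz": 0}

```text
clock: 28.25
tool_pos: [0.6497, 0.1502, 0.0061]
orientation: [180.0, 0.0, -180.0]
force: [0.4, 0.7, 0.5]
opening: 0.0877
gripper_force: 0.0
```

play_rows:
  motion:
    - {"x": 0.03, "y": 0, "z": 0.07, "rx": 0, "ry": 0, "rz": 0}
    - {"x": 0, "y": 0, "z": 0, "rx": 0, "ry": 0, "rz": 0}
    - {"x": 0, "y": 0, "z": 0, "rx": 0, "ry": 0, "rz": 0}

```text
clock: 28.62
tool_pos: [0.6487, 0.15, 0.0038]
orientation: [-180.0, -0.0, -180.0]
force: [-0.3, -0.1, 1.0]
opening: 0.088
gripper_force: 0.0
```

play_rows:
  motion:
    - {"x": 0, "y": 0, "z": 0, "rx": 0, "ry": 0, "rz": 0}
    - {"x": 0, "y": 0, "z": 0, "rx": 0, "ry": 0, "rz": 0}
    - {"x": 0, "y": 0, "z": 0, "rx": 0, "ry": 0, "rz": 0}
    - {"x": 0, "y": 0, "z": 0, "rx": 0, "ry": 0, "rz": 0}
    - {"x": 0, "y": 0, "z": 0, "rx": 0, "ry": 0, "rz": 0}
    - {"x": 0, "y": 0, "z": 0, "rx": 0, "ry": 0, "rz": 0}
    - {"x": 0, "y": 0, "z": 0, "rx": 0, "ry": 0, "rz": 0}
    - {"x": 0, "y": 0, "z": 0, "rx": 0, "ry": 0, "rz": 0}
  fingers: -1

```text
clock: 29.62
tool_pos: [0.6487, 0.1501, 0.0038]
orientation: [180.0, 0.0, -180.0]
force: [0.9, -0.4, -0.6]
opening: 0.0593
gripper_force: 30.0
```

The opening is 59.3 mm, so this is the 60 mm blue dish.

play_rows:
  motion:
    - {"x": 0, "y": 0, "z": -0.3, "rx": 0, "ry": 0, "rz": 0}
    - {"x": 0, "y": 0, "z": -0.7, "rx": 0, "ry": 0, "rz": 0}
    - {"x": 0, "y": 0, "z": -1, "rx": 0, "ry": 0, "rz": 0}
    - {"x": 0.7, "y": -0.2, "z": 0, "rx": 0, "ry": 0, "rz": 0}
    - {"x": 1, "y": -0.3, "z": 0, "rx": 0, "ry": 0, "rz": 0}
    - {"x": 1, "y": -0.3, "z": 0, "rx": 0, "ry": 0, "rz": 0}
    - {"x": 1, "y": -0.3, "z": 0, "rx": 0, "ry": 0, "rz": 0}
    - {"x": 1, "y": -0.28, "z": 0, "rx": 0, "ry": 0, "rz": 0}
    - {"x": 0.8, "y": -0.2, "z": 0, "rx": 0, "ry": 0, "rz": 0}
    - {"x": 0, "y": 0, "z": 0, "rx": 0, "ry": 0, "rz": 0}
    - {"x": 0, "y": 0, "z": 0.7, "rx": 0, "ry": 0, "rz": 0}
    - {"x": 0, "y": 0, "z": 0.5, "rx": 0, "ry": 0, "rz": 0}
    - {"x": 0, "y": 0, "z": 0.25, "rx": 0, "ry": 0, "rz": 0}
    - {"x": 0, "y": 0, "z": 0.12, "rx": 0, "ry": 0, "rz": 0}
    - {"x": 0, "y": 0, "z": 0, "rx": 0, "ry": 0, "rz": 0}
    - {"x": 0, "y": 0, "z": 0, "rx": 0, "ry": 0, "rz": 0}

```text
clock: 31.62
tool_pos: [0.5115, 0.1106, 0.0149]
orientation: [180.0, 0.0, -180.0]
force: [-0.2, -0.4, -0.5]
opening: 0.0592
gripper_force: 30.0
```

play_rows:
  motion:
    - {"x": 0.02, "y": 0, "z": 0.06, "rx": 0, "ry": 0, "rz": 0}
    - {"x": 0, "y": 0, "z": 0.04, "rx": 0, "ry": 0, "rz": 0}
    - {"x": 0, "y": 0, "z": 0.02, "rx": 0, "ry": 0, "rz": 0}
    - {"x": 0, "y": 0, "z": 0, "rx": 0, "ry": 0, "rz": 0}
    - {"x": 0, "y": 0, "z": 0, "rx": 0, "ry": 0, "rz": 0}

```text
clock: 32.25
tool_pos: [0.5107, 0.1105, 0.0117]
orientation: [-180.0, 0.0, -180.0]
force: [-1.8, 0.1, 5.2]
opening: 0.0593
gripper_force: 30.0
```

play_rows:
  motion:
    - {"x": 0, "y": 0, "z": 0.02, "rx": 0, "ry": 0, "rz": 0}
    - {"x": 0, "y": 0, "z": 0, "rx": 0, "ry": 0, "rz": 0}
    - {"x": 0, "y": 0, "z": 0, "rx": 0, "ry": 0, "rz": 0}

```text
clock: 32.62
tool_pos: [0.5107, 0.1105, 0.0117]
orientation: [180.0, 0.0, -180.0]
force: [-3.4, -0.0, 9.9]
opening: 0.0594
gripper_force: 30.0
```

Contact. I'll release, back off and check.

play_rows:
  motion:
    - {"x": 0, "y": 0, "z": -0.02, "rx": 0, "ry": 0, "rz": 0}
    - {"x": 0, "y": 0, "z": 0, "rx": 0, "ry": 0, "rz": 0}

```text
clock: 32.88
tool_pos: [0.5107, 0.1105, 0.0117]
orientation: [180.0, 0.0, -180.0]
force: [-2.6, 0.3, 5.5]
opening: 0.0591
gripper_force: 30.0
```

play_rows:
  motion:
    - {"x": 0, "y": 0, "z": 0, "rx": 0, "ry": 0, "rz": 0}
    - {"x": 0, "y": 0, "z": 0, "rx": 0, "ry": 0, "rz": 0}
    - {"x": 0, "y": 0, "z": 0, "rx": 0, "ry": 0, "rz": 0}
    - {"x": 0, "y": 0, "z": 0, "rx": 0, "ry": 0, "rz": 0}
    - {"x": 0, "y": 0, "z": -0.3, "rx": 0, "ry": 0, "rz": 0}
    - {"x": 0, "y": 0, "z": -0.7, "rx": 0, "ry": 0, "rz": 0}
    - {"x": 0, "y": 0, "z": -1, "rx": 0, "ry": 0, "rz": 0}
    - {"x": 0, "y": 0, "z": -1, "rx": 0, "ry": 0, "rz": 0}
    - {"x": -0.8, "y": 0, "z": -1, "rx": 0, "ry": 0, "rz": 0}
    - {"x": -0.8, "y": 0, "z": -1, "rx": 0, "ry": 0, "rz": 0}
    - {"x": -0.8, "y": 0, "z": -1, "rx": 0, "ry": 0, "rz": 0}
    - {"x": -0.6, "y": 0, "z": 0, "rx": 0, "ry": 0, "rz": 0}
    - {"x": 0, "y": 0, "z": 0, "rx": 0, "ry": 0, "rz": 0}
    - {"x": 0, "y": 0, "z": 0, "rx": 0, "ry": 0, "rz": 0}
  fingers: 1

```text
clock: 34.62
tool_pos: [0.5847, 0.1102, 0.1606]
orientation: [-180.0, -0.1, -180.0]
force: [-0.5, -0.2, 0.7]
opening: 0.0878
gripper_force: 0.0
```

```bash
python3 -c "
from h import *
shot('w9')"; python3 chk.py w9 "(.5111,.1106)" .028
```

```text
w9 34.625 [0.5847 0.1102 0.1606] [-1.7997e+02 -1.0000e-01 -1.8000e+02]
plate [0.511  0.1108 0.008 ] 0.7 [58]
ring fail
dish [0.5103 0.1111 0.028 ] 0.7 [47]
dish [0.5101 0.1111 0.0222] 0.25 [35]
```

View pics/cw9.png

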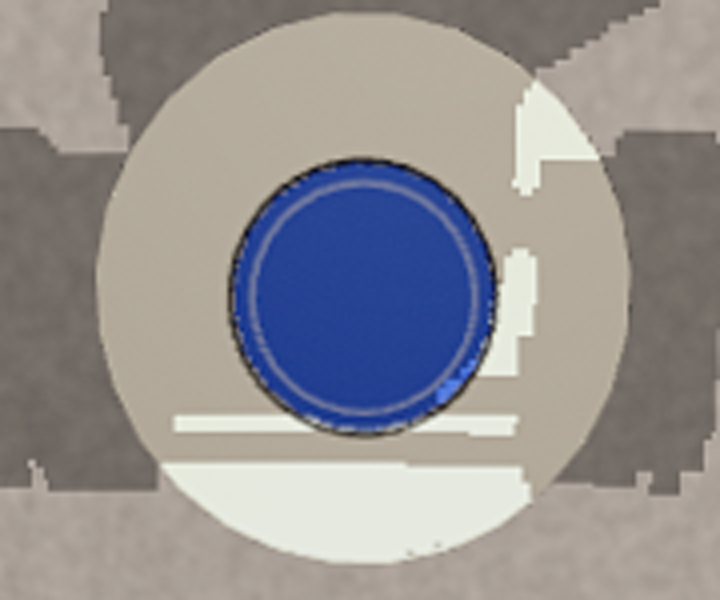

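The blue dish lies inside the black ring, centred within 1 mm. Now the yellow.

play_rows:
  motion:
    - {"x": -0.5, "y": -1, "z": 0, "rx": 0, "ry": 0, "rz": 0}
    - {"x": -0.5, "y": -1, "z": 0, "rx": 0, "ry": 0, "rz": 0}
    - {"x": -0.5, "y": -1, "z": 0, "rx": 0, "ry": 0, "rz": 0}
    - {"x": -0.5, "y": -1, "z": 0, "rx": 0, "ry": 0, "rz": 0}
    - {"x": -0.5, "y": -1, "z": 0, "rx": 0, "ry": 0, "rz": 0}
    - {"x": -0.5, "y": -1, "z": 0, "rx": 0, "ry": 0, "rz": 0}
    - {"x": -0.29, "y": -1, "z": 0, "rx": 0, "ry": 0, "rz": 0}
    - {"x": 0, "y": -1, "z": 0, "rx": 0, "ry": 0, "rz": 0}
    - {"x": 0, "y": -1, "z": 0, "rx": 0, "ry": 0, "rz": 0}
    - {"x": 0, "y": -1, "z": 0, "rx": 0, "ry": 0, "rz": 0}
    - {"x": 0, "y": -0.57, "z": 0.8, "rx": 0, "ry": 0, "rz": 0}
    - {"x": 0, "y": 0, "z": 1, "rx": 0, "ry": 0, "rz": 0}
    - {"x": 0, "y": 0, "z": 1, "rx": 0, "ry": 0, "rz": 0}
    - {"x": 0, "y": 0, "z": 1, "rx": 0, "ry": 0, "rz": 0}
    - {"x": 0, "y": 0, "z": 1, "rx": 0, "ry": 0, "rz": 0}
    - {"x": 0, "y": 0, "z": 0.7, "rx": 0, "ry": 0, "rz": 0}
    - {"x": 0, "y": 0, "z": 0.4, "rx": 0, "ry": 0, "rz": 0}
    - {"x": 0, "y": 0, "z": 0.2, "rx": 0, "ry": 0, "rz": 0}
    - {"x": 0, "y": 0, "z": 0.1, "rx": 0, "ry": 0, "rz": 0}
    - {"x": 0, "y": 0, "z": 0, "rx": 0, "ry": 0, "rz": 0}

```text
clock: 37.17
tool_pos: [0.6684, -0.1537, 0.0071]
orientation: [-180.0, 0.0, -180.0]
force: [0.8, -0.3, 0.5]
opening: 0.0875
gripper_force: 0.0
```

play_rows:
  motion:
    - {"x": 0, "y": 0, "z": 0, "rx": 0, "ry": 0, "rz": 0}
    - {"x": 0, "y": 0, "z": 0, "rx": 0, "ry": 0, "rz": 0}

```text
clock: 37.42
tool_pos: [0.6683, -0.1537, 0.007]
orientation: [180.0, 0.0, -180.0]
force: [-0.2, -0.1, -0.3]
opening: 0.0874
gripper_force: 0.0
```

play_rows:
  motion:
    - {"x": 0.03, "y": 0, "z": 0.1, "rx": 0, "ry": 0, "rz": 0}
    - {"x": 0, "y": 0, "z": 0, "rx": 0, "ry": 0, "rz": 0}
    - {"x": 0, "y": 0, "z": 0, "rx": 0, "ry": 0, "rz": 0}

```text
clock: 37.8
tool_pos: [0.6673, -0.1537, 0.004]
orientation: [-180.0, -0.0, -180.0]
force: [-0.4, -0.0, -0.2]
opening: 0.0873
gripper_force: 0.0
```

play_rows:
  motion:
    - {"x": 0, "y": 0, "z": 0, "rx": 0, "ry": 0, "rz": 0}
    - {"x": 0, "y": 0, "z": 0, "rx": 0, "ry": 0, "rz": 0}
    - {"x": 0, "y": 0, "z": 0, "rx": 0, "ry": 0, "rz": 0}
    - {"x": 0, "y": 0, "z": 0, "rx": 0, "ry": 0, "rz": 0}
    - {"x": 0, "y": 0, "z": 0, "rx": 0, "ry": 0, "rz": 0}
    - {"x": 0, "y": 0, "z": 0, "rx": 0, "ry": 0, "rz": 0}
    - {"x": 0, "y": 0, "z": 0, "rx": 0, "ry": 0, "rz": 0}
    - {"x": 0, "y": 0, "z": 0, "rx": 0, "ry": 0, "rz": 0}
  fingers: -1

```text
clock: 38.8
tool_pos: [0.6673, -0.1537, 0.0041]
orientation: [-180.0, 0.0, -180.0]
force: [-1.1, -0.3, -0.0]
opening: 0.059
gripper_force: 30.0
```

play_rows:
  motion:
    - {"x": 0, "y": 0, "z": -0.3, "rx": 0, "ry": 0, "rz": 0}
    - {"x": 0, "y": 0, "z": -0.9, "rx": 0, "ry": 0, "rz": 0}
    - {"x": 0, "y": 0, "z": -1, "rx": 0, "ry": 0, "rz": 0}
    - {"x": 0, "y": 0, "z": -1, "rx": 0, "ry": 0, "rz": 0}
    - {"x": 0.3, "y": 0.58, "z": 0, "rx": 0, "ry": 0, "rz": 0}
    - {"x": 0.6, "y": 1, "z": 0, "rx": 0, "ry": 0, "rz": 0}
    - {"x": 0.6, "y": 1, "z": 0, "rx": 0, "ry": 0, "rz": 0}
    - {"x": 0.6, "y": 1, "z": 0, "rx": 0, "ry": 0, "rz": 0}
    - {"x": 0.6, "y": 1, "z": 0, "rx": 0, "ry": 0, "rz": 0}
    - {"x": 0.6, "y": 1, "z": 0, "rx": 0, "ry": 0, "rz": 0}
    - {"x": 0.6, "y": 1, "z": 0, "rx": 0, "ry": 0, "rz": 0}
    - {"x": 0.6, "y": 1, "z": 0, "rx": 0, "ry": 0, "rz": 0}
    - {"x": 0.6, "y": 1, "z": 0, "rx": 0, "ry": 0, "rz": 0}
    - {"x": 0.6, "y": 1, "z": 0, "rx": 0, "ry": 0, "rz": 0}
    - {"x": 0.5, "y": 0.7, "z": 0, "rx": 0, "ry": 0, "rz": 0}
    - {"x": 0.06, "y": 0.3, "z": 0, "rx": 0, "ry": 0, "rz": 0}
    - {"x": 0, "y": 0, "z": 0, "rx": 0, "ry": 0, "rz": 0}
    - {"x": 0, "y": 0, "z": 0, "rx": 0, "ry": 0, "rz": 0}

```text
clock: 41.05
tool_pos: [0.5109, 0.1104, 0.0839]
orientation: [-180.0, -0.0, -180.0]
force: [0.0, -0.8, -0.5]
opening: 0.0595
gripper_force: 30.0
```

play_rows:
  motion:
    - {"x": 0, "y": 0, "z": 0.7, "rx": 0, "ry": 0, "rz": 0}
    - {"x": 0, "y": 0, "z": 0.6, "rx": 0, "ry": 0, "rz": 0}
    - {"x": 0, "y": 0, "z": 0.4, "rx": 0, "ry": 0, "rz": 0}
    - {"x": 0, "y": 0, "z": 0.2, "rx": 0, "ry": 0, "rz": 0}
    - {"x": 0, "y": 0, "z": 0, "rx": 0, "ry": 0, "rz": 0}
    - {"x": 0, "y": 0, "z": 0, "rx": 0, "ry": 0, "rz": 0}

```text
clock: 41.8
tool_pos: [0.5111, 0.1109, 0.0369]
orientation: [180.0, 0.0, -180.0]
force: [0.0, -0.7, -0.2]
opening: 0.0589
gripper_force: 30.0
```

play_rows:
  motion:
    - {"x": 0, "y": 0, "z": 0.1, "rx": 0, "ry": 0, "rz": 0}
    - {"x": 0, "y": 0, "z": 0.05, "rx": 0, "ry": 0, "rz": 0}
    - {"x": 0, "y": 0, "z": 0.02, "rx": 0, "ry": 0, "rz": 0}
    - {"x": 0, "y": 0, "z": 0, "rx": 0, "ry": 0, "rz": 0}
    - {"x": 0, "y": 0, "z": 0, "rx": 0, "ry": 0, "rz": 0}

```text
clock: 42.42
tool_pos: [0.5108, 0.1108, 0.0324]
orientation: [180.0, 0.0, -180.0]
force: [0.4, 0.6, -0.1]
opening: 0.0594
gripper_force: 30.0
```

play_rows:
  motion:
    - {"x": 0, "y": 0, "z": 0.02, "rx": 0, "ry": 0, "rz": 0}
    - {"x": 0, "y": 0, "z": 0, "rx": 0, "ry": 0, "rz": 0}
    - {"x": 0, "y": 0, "z": 0, "rx": 0, "ry": 0, "rz": 0}

```text
clock: 42.8
tool_pos: [0.5108, 0.1108, 0.032]
orientation: [180.0, 0.0, -180.0]
force: [-0.9, 0.3, 4.3]
opening: 0.0591
gripper_force: 30.0
```

play_rows:
  motion:
    - {"x": 0, "y": 0, "z": 0, "rx": 0, "ry": 0, "rz": 0}
    - {"x": 0, "y": 0, "z": 0, "rx": 0, "ry": 0, "rz": 0}
    - {"x": 0, "y": 0, "z": 0, "rx": 0, "ry": 0, "rz": 0}
    - {"x": 0, "y": 0, "z": 0, "rx": 0, "ry": 0, "rz": 0}
    - {"x": 0, "y": 0, "z": -0.3, "rx": 0, "ry": 0, "rz": 0}
    - {"x": 0, "y": 0, "z": -0.7, "rx": 0, "ry": 0, "rz": 0}
    - {"x": 0, "y": 0, "z": -1, "rx": 0, "ry": 0, "rz": 0}
    - {"x": 0, "y": 0, "z": -1, "rx": 0, "ry": 0, "rz": 0}
    - {"x": -0.8, "y": 0, "z": -1, "rx": 0, "ry": 0, "rz": 0}
    - {"x": -0.8, "y": 0, "z": -1, "rx": 0, "ry": 0, "rz": 0}
    - {"x": -0.8, "y": 0, "z": -1, "rx": 0, "ry": 0, "rz": 0}
    - {"x": -0.6, "y": 0, "z": 0, "rx": 0, "ry": 0, "rz": 0}
    - {"x": 0, "y": 0, "z": 0, "rx": 0, "ry": 0, "rz": 0}
    - {"x": 0, "y": 0, "z": 0, "rx": 0, "ry": 0, "rz": 0}
  fingers: 1

```text
clock: 44.55
tool_pos: [0.5848, 0.1105, 0.1809]
orientation: [-180.0, -0.1, -180.0]
force: [-1.1, 0.6, -0.0]
opening: 0.0879
gripper_force: 0.0
```

```bash
python3 -c "
from h import *
shot('w10')"; python3 chk.py w10 "(.5111,.1106)" .048
```

```text
w10 44.55 [0.5848 0.1105 0.1809] [-1.7997e+02 -1.0000e-01 -1.7999e+02]
plate [0.511  0.1107 0.008 ] 0.74 [58]
ring fail
dish [0.5109 0.1112 0.048 ] 0.75 [60]
dish [0.5108 0.1112 0.0417] 0.04 [60]
```

View pics/cw10.png

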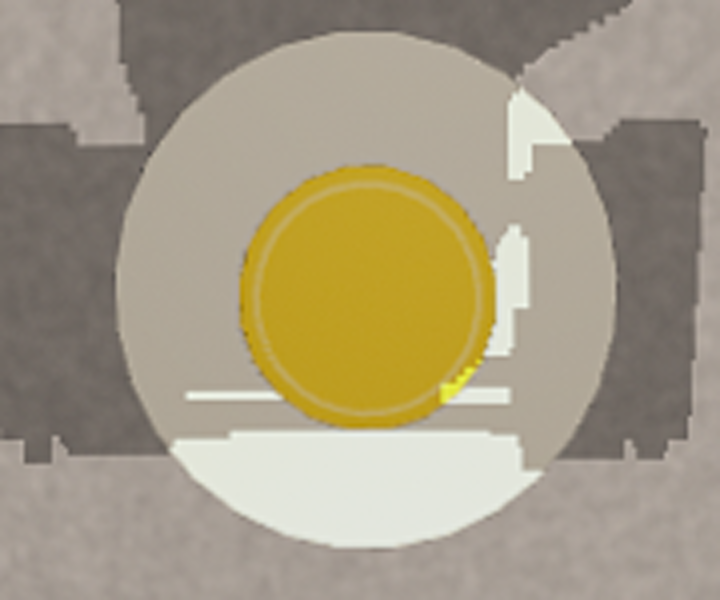

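The yellow dish is centred on the blue within 1 mm. Now the hood.

play_rows:
  motion:
    - {"x": 0.2, "y": -1, "z": 0, "rx": 0, "ry": 0, "rz": 0}
    - {"x": 0.2, "y": -1, "z": 0, "rx": 0, "ry": 0, "rz": 0}
    - {"x": 0.2, "y": -1, "z": 0, "rx": 0, "ry": 0, "rz": 0}
    - {"x": 0.2, "y": -1, "z": 0, "rx": 0, "ry": 0, "rz": 0}
    - {"x": 0.2, "y": -1, "z": 0, "rx": 0, "ry": 0, "rz": 0}
    - {"x": 0.2, "y": -1, "z": 0, "rx": 0, "ry": 0, "rz": 0}
    - {"x": 0.2, "y": -1, "z": 0, "rx": 0, "ry": 0, "rz": 0}
    - {"x": 0.2, "y": -1, "z": 0, "rx": 0, "ry": 0, "rz": 0}
    - {"x": 0.2, "y": -1, "z": 0, "rx": 0, "ry": 0, "rz": 0}
    - {"x": 0.2, "y": -1, "z": 0, "rx": 0, "ry": 0, "rz": 0}
    - {"x": 0.3, "y": -1, "z": 0, "rx": 0, "ry": 0, "rz": 0}
    - {"x": 0.3, "y": -1, "z": 0, "rx": 0, "ry": 0, "rz": 0}
    - {"x": 0.4, "y": -1, "z": 0, "rx": 0, "ry": 0, "rz": 0}
    - {"x": 0.4, "y": -1, "z": 0, "rx": 0, "ry": 0, "rz": 0}
    - {"x": 0.4, "y": -1, "z": 0, "rx": 0, "ry": 0, "rz": 0}
    - {"x": 0.4, "y": -1, "z": 0, "rx": 0, "ry": 0, "rz": 0}
    - {"x": 0.4, "y": -1, "z": 0, "rx": 0, "ry": 0, "rz": 0}
    - {"x": 0.4, "y": -1, "z": 0, "rx": 0, "ry": 0, "rz": 0}
    - {"x": 0.1, "y": -0.9, "z": 0, "rx": 0, "ry": 0, "rz": 0}
    - {"x": 0, "y": -0.34, "z": 0, "rx": 0, "ry": 0, "rz": 0}

```text
clock: 47.1
tool_pos: [0.4569, -0.3719, 0.1818]
orientation: [180.0, -0.0, 179.9]
force: [-0.3, -0.4, -0.0]
opening: 0.0879
gripper_force: 0.0
```

play_rows:
  motion:
    - {"x": 0, "y": 0, "z": 0.8, "rx": 0, "ry": 0, "rz": 0}
    - {"x": 0, "y": 0, "z": 1, "rx": 0, "ry": 0, "rz": 0}
    - {"x": 0, "y": 0, "z": 1, "rx": 0, "ry": 0, "rz": 0}
    - {"x": 0, "y": 0, "z": 0.7, "rx": 0, "ry": 0, "rz": 0}
    - {"x": 0, "y": 0, "z": 0, "rx": 0, "ry": 0, "rz": 0}
    - {"x": 0, "y": 0, "z": 0, "rx": 0, "ry": 0, "rz": 0}

```text
clock: 47.85
tool_pos: [0.4586, -0.3706, 0.0952]
orientation: [-180.0, 0.0, -180.0]
force: [0.3, -0.1, -0.6]
opening: 0.0876
gripper_force: 0.0
```

play_rows:
  motion:
    - {"x": 0.03, "y": 0, "z": 0.7, "rx": 0, "ry": 0, "rz": 0}
    - {"x": 0.02, "y": 0, "z": 0.5, "rx": 0, "ry": 0, "rz": 0}
    - {"x": 0, "y": 0, "z": 0.25, "rx": 0, "ry": 0, "rz": 0}
    - {"x": 0, "y": 0, "z": 0.1, "rx": 0, "ry": 0, "rz": 0}
    - {"x": 0, "y": 0, "z": 0, "rx": 0, "ry": 0, "rz": 0}
    - {"x": 0, "y": 0, "z": 0, "rx": 0, "ry": 0, "rz": 0}
    - {"x": 0, "y": 0, "z": 0, "rx": 0, "ry": 0, "rz": 0}

```text
clock: 48.72
tool_pos: [0.4573, -0.3704, 0.0559]
orientation: [-180.0, 0.0, -180.0]
force: [0.0, -0.5, -0.5]
opening: 0.0875
gripper_force: 0.0
```

play_rows:
  motion:
    - {"x": 0, "y": 0, "z": 0, "rx": 0, "ry": 0, "rz": 0}
    - {"x": 0, "y": 0, "z": 0, "rx": 0, "ry": 0, "rz": 0}
    - {"x": 0, "y": 0, "z": 0, "rx": 0, "ry": 0, "rz": 0}
    - {"x": 0, "y": 0, "z": 0, "rx": 0, "ry": 0, "rz": 0}
    - {"x": 0, "y": 0, "z": 0, "rx": 0, "ry": 0, "rz": 0}
    - {"x": 0, "y": 0, "z": 0, "rx": 0, "ry": 0, "rz": 0}
    - {"x": 0, "y": 0, "z": 0, "rx": 0, "ry": 0, "rz": 0}
    - {"x": 0, "y": 0, "z": 0, "rx": 0, "ry": 0, "rz": 0}
    - {"x": 0, "y": 0, "z": 0, "rx": 0, "ry": 0, "rz": 0}
    - {"x": 0, "y": 0, "z": 0, "rx": 0, "ry": 0, "rz": 0}
    - {"x": 0, "y": 0, "z": 0, "rx": 0, "ry": 0, "rz": 0}
    - {"x": 0, "y": 0, "z": 0, "rx": 0, "ry": 0, "rz": 0}
    - {"x": 0, "y": 0, "z": 0, "rx": 0, "ry": 0, "rz": 0}
    - {"x": 0, "y": 0, "z": 0, "rx": 0, "ry": 0, "rz": 0}
  fingers: -1

```text
clock: 50.48
tool_pos: [0.4572, -0.3703, 0.0556]
orientation: [180.0, -0.0, -180.0]
force: [-0.4, -1.1, -1.0]
opening: 0.0233
gripper_force: 30.0
```

play_rows:
  motion:
    - {"x": 0, "y": 0, "z": -0.3, "rx": 0, "ry": 0, "rz": 0}
    - {"x": 0, "y": 0, "z": -0.9, "rx": 0, "ry": 0, "rz": 0}
    - {"x": 0, "y": 0, "z": -1, "rx": 0, "ry": 0, "rz": 0}
    - {"x": 0, "y": 0, "z": -1, "rx": 0, "ry": 0, "rz": 0}
    - {"x": -0.1, "y": 0.4, "z": 0, "rx": 0, "ry": 0, "rz": 0}
    - {"x": -0.2, "y": 0.8, "z": 0, "rx": 0, "ry": 0, "rz": 0}
    - {"x": -0.2, "y": 0.9, "z": 0, "rx": 0, "ry": 0, "rz": 0}
    - {"x": -0.2, "y": 0.9, "z": 0, "rx": 0, "ry": 0, "rz": 0}
    - {"x": -0.2, "y": 0.9, "z": 0, "rx": 0, "ry": 0, "rz": 0}
    - {"x": -0.2, "y": 0.9, "z": 0, "rx": 0, "ry": 0, "rz": 0}
    - {"x": -0.2, "y": 0.9, "z": 0, "rx": 0, "ry": 0, "rz": 0}
    - {"x": -0.2, "y": 0.9, "z": 0, "rx": 0, "ry": 0, "rz": 0}
    - {"x": -0.2, "y": 0.9, "z": 0, "rx": 0, "ry": 0, "rz": 0}
    - {"x": -0.2, "y": 0.9, "z": 0, "rx": 0, "ry": 0, "rz": 0}
    - {"x": -0.2, "y": 0.9, "z": 0, "rx": 0, "ry": 0, "rz": 0}
    - {"x": -0.2, "y": 0.9, "z": 0, "rx": 0, "ry": 0, "rz": 0}
    - {"x": -0.11, "y": 0.48, "z": 0, "rx": 0, "ry": 0, "rz": 0}
    - {"x": 0, "y": 0, "z": 0, "rx": 0, "ry": 0, "rz": 0}
    - {"x": 0, "y": 0, "z": 0, "rx": 0, "ry": 0, "rz": 0}
    - {"x": 0, "y": 0, "z": 0, "rx": 0, "ry": 0, "rz": 0}

```text
clock: 52.98
tool_pos: [0.5171, -0.1038, 0.1355]
orientation: [-180.0, -0.0, 180.0]
force: [0.9, 0.3, -2.0]
opening: 0.0233
gripper_force: 30.0
```

play_rows:
  motion:
    - {"x": -0.01, "y": 0.01, "z": 0.5, "rx": 0, "ry": 0, "rz": 0}
    - {"x": 0, "y": 0, "z": 0.5, "rx": 0, "ry": 0, "rz": 0}
    - {"x": 0, "y": 0, "z": 0.5, "rx": 0, "ry": 0, "rz": 0}
    - {"x": 0, "y": 0, "z": 0.5, "rx": 0, "ry": 0, "rz": 0}
    - {"x": 0, "y": 0, "z": 0.4, "rx": 0, "ry": 0, "rz": 0}
    - {"x": 0, "y": 0, "z": 0.2, "rx": 0, "ry": 0, "rz": 0}
    - {"x": 0, "y": 0, "z": 0.1, "rx": 0, "ry": 0, "rz": 0}
    - {"x": 0, "y": 0, "z": 0, "rx": 0, "ry": 0, "rz": 0}
    - {"x": 0, "y": 0, "z": 0, "rx": 0, "ry": 0, "rz": 0}

```text
clock: 54.1
tool_pos: [0.5178, -0.103, 0.0685]
orientation: [180.0, 0.0, -180.0]
force: [-0.2, -1.0, -1.5]
opening: 0.0232
gripper_force: 30.0
```

play_rows:
  motion:
    - {"x": 0, "y": 0, "z": 0.08, "rx": 0, "ry": 0, "rz": 0}
    - {"x": 0, "y": 0, "z": 0.06, "rx": 0, "ry": 0, "rz": 0}
    - {"x": 0, "y": 0, "z": 0.03, "rx": 0, "ry": 0, "rz": 0}
    - {"x": 0, "y": 0, "z": 0.02, "rx": 0, "ry": 0, "rz": 0}
    - {"x": 0, "y": 0, "z": 0, "rx": 0, "ry": 0, "rz": 0}
    - {"x": 0, "y": 0, "z": 0, "rx": 0, "ry": 0, "rz": 0}

```text
clock: 54.85
tool_pos: [0.5175, -0.103, 0.0635]
orientation: [-180.0, -0.0, -180.0]
force: [-1.7, 0.1, 2.5]
opening: 0.0234
gripper_force: 30.0
```

play_rows:
  motion:
    - {"x": 0, "y": 0, "z": 0.01, "rx": 0, "ry": 0, "rz": 0}
    - {"x": 0, "y": 0, "z": 0, "rx": 0, "ry": 0, "rz": 0}
    - {"x": 0, "y": 0, "z": 0, "rx": 0, "ry": 0, "rz": 0}

```text
clock: 55.22
tool_pos: [0.5175, -0.103, 0.0635]
orientation: [-180.0, 0.0, -180.0]
force: [-3.4, 0.1, 5.9]
opening: 0.023
gripper_force: 30.0
```

Contact at the expected height. Release, and retreat for a check.

play_rows:
  motion:
    - {"x": 0, "y": 0, "z": 0, "rx": 0, "ry": 0, "rz": 0}
    - {"x": 0, "y": 0, "z": 0, "rx": 0, "ry": 0, "rz": 0}
    - {"x": 0, "y": 0, "z": 0, "rx": 0, "ry": 0, "rz": 0}
    - {"x": 0, "y": 0, "z": 0, "rx": 0, "ry": 0, "rz": 0}
    - {"x": 0, "y": 0, "z": 0, "rx": 0, "ry": 0, "rz": 0}
    - {"x": 0, "y": 0, "z": 0, "rx": 0, "ry": 0, "rz": 0}
    - {"x": 0, "y": 0, "z": -0.3, "rx": 0, "ry": 0, "rz": 0}
    - {"x": 0, "y": 0, "z": -0.7, "rx": 0, "ry": 0, "rz": 0}
    - {"x": 0, "y": 0, "z": -1, "rx": 0, "ry": 0, "rz": 0}
    - {"x": 0, "y": 0, "z": -1, "rx": 0, "ry": 0, "rz": 0}
    - {"x": -0.8, "y": 0, "z": -1, "rx": 0, "ry": 0, "rz": 0}
    - {"x": -0.8, "y": 0, "z": -1, "rx": 0, "ry": 0, "rz": 0}
    - {"x": -0.8, "y": 0, "z": -1, "rx": 0, "ry": 0, "rz": 0}
    - {"x": -0.6, "y": 0, "z": -0.5, "rx": 0, "ry": 0, "rz": 0}
    - {"x": 0, "y": 0, "z": 0, "rx": 0, "ry": 0, "rz": 0}
    - {"x": 0, "y": 0, "z": 0, "rx": 0, "ry": 0, "rz": 0}
  fingers: 1

```text
clock: 57.22
tool_pos: [0.5917, -0.1029, 0.2251]
orientation: [180.0, -0.1, -180.0]
force: [0.6, -0.2, 0.2]
opening: 0.0876
gripper_force: 0.0
```

```bash
python3 -c "
from h import *
from plant import cams
c,i,o=shot('w11')
for nm,r,m,z in (('plate',.066,'edge',.008),('roof',.045,'edge',.058),('knob',.012,'edge',.090),('knob',.012,'edge',None)):
    try:
        Q,e,k=fit([(c,i)],(.5175,-.1033,z or .09),r,m,z,6);print(nm,Q.round(4),round(e,2),k)
    except Exception as x: print(nm,'fail')
s=cams.snapshot('scene'); cv2.imwrite('pics/scene1.png',s)
u=proj(c,[(.5175,-.1033,.04)])[0].astype(int)
a=cv2.resize(i[max(u[1]-75,0):u[1]+75,u[0]-75:u[0]+75],(400,400)); b=cv2.resize(s[130:330,190:390],(400,400),interpolation=cv2.INTER_CUBIC)
cv2.imwrite('pics/c11.png',np.hstack([a,b]))"
```

```text
w11 57.225 [ 0.5917 -0.1029  0.2251] [ 1.7999e+02 -6.0000e-02 -1.7999e+02]
plate [ 0.5175 -0.1032  0.008 ] 0.51 [59]
roof [ 0.5181 -0.1024  0.058 ] 1.11 [54]
knob [ 0.5172 -0.1026  0.09  ] 0.27 [60]
knob [ 0.5171 -0.1027  0.0822] 0.21 [60]
```

View pics/c11.png

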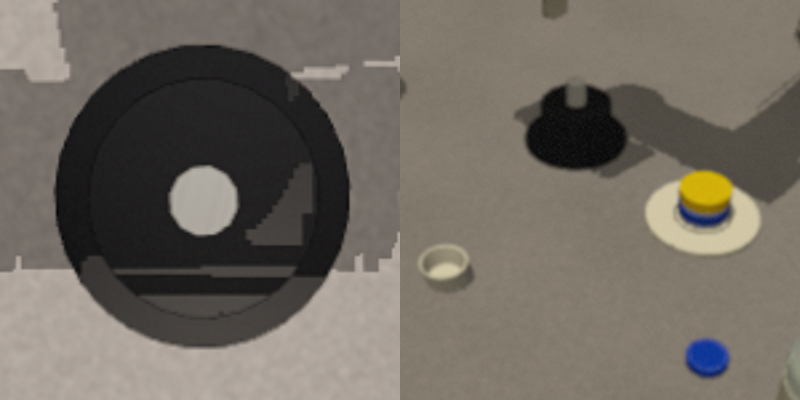

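The hood stands flat and centred within 1 mm on the black carrier. The yellow-on-blue stack is square on the white carrier, and the bystanders are untouched.

```bash
python3 -c "
from plant import workorder
print(workorder.close_job())"
```

```text
the job is handed in; nothing more can be done
None
```

The job is handed in after about 57 s of robot time: green on red under the hood on the black carrier, yellow on blue on the white carrier, all centred to about 1 mm by camera, with the bottle, film roll and white cap not touched.

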